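# Clamp up a drilling pack of rails and book it

## Robot

A 6-joint arm with a two-finger parallel gripper is mounted at the origin on the work surface. World frame = base frame: x ahead of the robot, y to its left, z up, the work surface at z = 0. Lengths are in mm, angles in degrees, forces in N, time in s.
With the tool pointing down it reaches from about 300 to 850 mm from the base axis. Payload 4.2 kg.
Tool frame: the origin (TCP) lies midway between the tips of the shut fingers; the grasp point (between the pads) lies pinch_z behind it (pinch_z is the distance from the TCP to the grasp point, in mm); z points along the fingers, y is the line along which they close (so a half turn about z gives the same grasp; the last joint's range is limited). The gripper opens to 91 mm and grips with 3 to 60 N. Pads are 32 mm wide; open, the fingers measure 118 mm over their backs; the gripper's body (76 mm by 178 mm) begins 60 mm behind the grasp point.
Start: joints at [63.942, 18.312, 89.639, -0, 72.044, -1.146], TCP at [242.211, 521.514, 213.976] pointing down, gripper open.
Joint ranges: [-177.97, 177.97], [-48.28, 115.42], [12.27, 149.76], [-77.06, 257.06], [2.81, 150.46], [-146.56, 146.56]. Speed limits (degrees/s): [147.25, 147.25, 180, 180, 180, 180].

## Interface

Orientations are given as [roll, pitch, yaw] about the fixed x, y, z axes, in that order (R = Rz(yaw) Ry(pitch) Rx(roll)).
In Python, from workcell import state, grab_frame, job_done, masks_of, landmark_of, pinch_z gives the robot as it stands. The module is installed in compiled form; this text tells all that it offers.
- The arm moves only by the tool move_arm, never from a script. Its argument "plan" is a list of rows, each an object of numbers: "x", "y", "z": the shift along the tool's x, y, z in mm; "rx", "ry", "rz": the turn, a rotation vector about the tool's x, y, z in rad. A call has 1 to 10 rows; each row shifts and turns the commanded pose from where the row before left it, along the tool's axes as they then stand; what a row does not reach is not made up. A row lasts 1/10 s, in which the tool goes at most 50 mm and 8.59 degrees, less where a joint would pass 70% of its speed; a pose out of reach is approached as far as the arm can. A call is refused whole if a number of a shift passes 50 or a number of a turn 0.15, either way. A call with a gripper value outside its range is refused whole. "grip" is the opening, from 0 (shut) to 1 (fully open), set as the call begins (left out, the last holds). The fingers move at their own pace and stop on an object; "squeeze" is the grip in N (left out, the last holds). Time passes only in rows, so rows that do not move let the fingers close. It gives the time, the measured TCP pose, the force, the opening and the grip force at its end, in the units of the state.
- state(): the state, without advancing time (a new reading comes with each control period).
- grab_frame(name): name is "side" or "top" or "wrist"; returns a dict with "img" (420x560x3 uint8, red, green, blue), "z_map" (420x560 float32, mm along the optical axis (not along the pixel's ray), 0 where there is no reading), "fx", "fy", "cx", "cy" (pixels), "rvec" (rotation vector, rad) and "tvec" (3), from world to camera coordinates, as OpenCV has them. Camera axes: x right, y down, z forward; pixel columns grow to the right and rows downward; lengths in mm; the calibration is good to about 2 mm. A picture is of the moment at which its call begins.
- job_done(): hands the job in; it is judged then, once.
Trained networks look in the newest picture that a camera, given by its name, has taken for a name from the list of things; names that differ only in an ending like _2 or _b are one class to them, and where a whole thing is asked for, a point or a joint stands for the part that bears it (a point fixed in the world has none). Each returns a list of dicts, best first, with "p" (0 to 1); they miss things now and then, are a little off and sometimes report something else, mostly with a low value. They report only what shows in the picture. A call takes as long as a camera call. They do not tell look-alikes from the thing itself.
- masks_of(camera, label): "pixels" (420x560 bool, what is visible of it) and "box" ([centre column, centre row, width, height] in pixels, round what is visible of it).
- landmark_of(camera, label): "point" ([column, row] in pixels: a listed point, or the origin of a listed thing).
The state is a dict: "time_s": time; "qpos": joint angles; "qvel": joint speeds; "effort": joint torques, N m; "ee_pos": TCP position; "ee_rot": TCP orientation; "force": force on the tool from outside, world axes, zero at the start; "torque": the same for the moment, N m; "gripper_width": finger opening in mm; "gripper_force": force on a finger pad.
Only numpy, scipy, OpenCV 4.12 (cv2) and the standard library are available. Lean on these libraries where they do the work, as an engineer would, in place of code of your own. Each camera call takes 0.05 s, during which the arm holds its last target. There are 200 camera calls.

## Task

Make up a pack for drilling: stack every long aluminium rail that lies on the bench flat in the drilling station, one on top of the other with edges and ends flush, close up to its three locating pins (two along the side, one at the clamp end). Then slide the F-clamp's free jaw down the bar onto the pack until it tilts and bites, and screw its handle clockwise about one full turn more, so that the pack is held tight. Last, book the job: squeeze the trigger of the scanner lying in its cradle all the way and let it go; leave the other things on the bench where they are.

Things in the scene. Friction and masses are not known exactly. Their poses are not given: they have to be found in the camera images.
- station: drilling station: grey steel plate 345 x 120 mm, 20 mm thick, 8 kg, free-standing, with the clamp on it. Frame as point nest, origin 20 mm below it. Three steel locating pins, 10 mm thick, 38 mm high above the plate, axes at (x, y) = (-75, +25), (+30, +25) and (+115, -10) mm; the -y side and -x end are open. The clamp's upright bar, 20 x 9 mm, is at x = 195, y = 0, its top 184 mm above the bench
- nest (a point): place of the pack, on the plate (20 mm above the bench). A rail lying against all three pins has its centre exactly over this point. x points along the rails to the clamp's bar, y to the side with two pins. The clamp's pad is over x = 75 mm, y = 0, over the last 35 mm of the rails (its arm ends at x = 59), so rails go in below it, for example sideways from -y, held near or behind their middle
- rail1: aluminium rail, flat bar 220 x 40 x 8 mm with four small holes and a slot, about 190 g; origin at the centre of its underside as it starts, x along its length, z up; either end may point to the clamp and either face may be up (turned over, its origin is on top). Two to four rails are out, the others are absent
- rail2: aluminium rail, flat bar 220 x 40 x 8 mm with four small holes and a slot, about 190 g; origin at the centre of its underside as it starts, x along its length, z up; either end may point to the clamp and either face may be up (turned over, its origin is on top). Two to four rails are out, the others are absent
- rail3: aluminium rail, flat bar 220 x 40 x 8 mm with four small holes and a slot, about 190 g; origin at the centre of its underside as it starts, x along its length, z up; either end may point to the clamp and either face may be up (turned over, its origin is on top). Two to four rails are out, the others are absent
- rail4: aluminium rail, flat bar 220 x 40 x 8 mm with four small holes and a slot, about 190 g; origin at the centre of its underside as it starts, x along its length, z up; either end may point to the clamp and either face may be up (turned over, its origin is on top). Two to four rails are out, the others are absent
- jaw (a joint): how far the F-clamp's free jaw is down its bar, in m: 0 at the top, 0.09 at the bottom; stays where it is left, a push of 3 to 6 N slides it. Untilted, the pad's underside is 108 mm above the bench minus this, minus 0.95 mm per rad of handle. The dark steel arm runs level from bar to screw, 22 to 32 mm wide, its top 45 mm above the pad's underside (handle at 0)
- jaw_tilt (a joint): tilt of the jaw on the bar in rad: about 0 hanging free, growing as the screw end rises. Once the pad meets the pack, pushing the jaw farther down between bar and screw with 15 to 22 N tilts it to 0.035 or more, where it bites on the bar and stays; above 0.03 counts. Screwing tilts it on, to 0.07 to 0.1. Pushing down on the handle, over the pad, does not tilt it
- handle (a joint): angle of the clamp's screw handle in rad, 0 backed out, growing clockwise seen from above (tightening), up to 30; 6 mm of screw travel a turn; needs about 0.2 N m and stays where it is left. From where the jaw bites, a full turn brings the pad's force to about 50 N
- handle_grip (a point): on the vertical axis of the fluted dark wooden handle of the clamp's screw (26 mm thick, 86 mm long), 20 mm below its upper end; the place to hold it
- jaw_push (a point): middle of the flat top face of the jaw's arm, 56 mm from the bar's axis towards the screw and 64 mm from the handle's axis: the place to push the jaw down with closed fingers. The arm's top is 22 mm wide here. To slide the jaw up again before it is screwed tight, pinch the arm here, 24 mm high, tip its screw end down level, and lift (20 N)
- pad: round rubber pad, 26 mm across, under the end of the clamp's screw; its origin is its underside
- trigger (a joint): angle of the scanner's trigger in rad: 0 let go, 0.24 squeezed all the way; a spring returns it; about 7 N at its end
- squeeze (a point): middle between the grip's back and the outer face of the fully squeezed trigger of a pistol scanner lying on its side in a fixed cradle, black grip level, 60 mm above the bench. x points along the grip to the head, 47 mm away; y to the grip's back, 20 mm away; the trigger is on the -y side, its outer face 30 mm away let go, 20 mm squeezed. Grip 30 mm high, 52 mm of air down to the base plate
- trigger_face (a point): middle of the outer face of the grey trigger, 40 mm from its hinge; moves with it
- offcut: short plain aluminium offcut, 70 x 40 x 8 mm, no holes: not a rail. Leave it alone
- tape_roll: cardboard-brown roll of tape lying flat, 90 mm across, 25 mm high. Leave it alone
- oil: grey bottle with white cap, 54 mm across, 150 mm high. Leave it alone
- tape_measure: grey pocket tape measure, 65 x 32 x 62 mm. Leave it alone
- driver: screwdriver, lying. Leave it alone
There are look-alikes about, which are no part of the job. What is shaped like the rail1 but yellow is not meant.

How it is judged:
By the outcome, as a careful person would: the job done as asked, in the order asked, and still so for the second after the job is handed in, with the robot touching nothing.
Of rail1, rail2, rail3, rail4 only 2 to 4 are there at a start; the rules pass over those that are not, and their reading is None.
At some moment in a run one of rail1, rail2, rail3, rail4 may be knocked a few centimetres aside while the robot is not near it.
Once in a run the grip may slacken for a moment while it holds something.
It also fails if it takes over 210 s, if anything falls off the work surface, if the arm or the gripper's body presses on something with over 40 N, if the wrist force passes 120 N, or if a joint passes its speed limit or range.

## Working session

There is one attempt and no reset: what is moved stays moved. The work goes in short steps, Python scripts to look and compute and a tool call to move; the robot and the scene stay as the last step left them, time stands still between calls to the robot, and variables do not carry over. Pictures are saved under pics/ and viewed, at most 14 in all, crops included, and the job is handed in when it is done.

Besides the shell and the picture viewer there is one more tool, called after "Request:" by a JSON object that holds its "name" and its "arguments", one argument or row to a line. move_arm: Moves the arm, as the interface text tells. Its arguments: {"type":"object","properties":{"plan":{"type":"array","items":{"type":"object","properties":{"x":{"type":"number"},"y":{"type":"number"},"z":{"type":"number"},"rx":{"type":"number"},"ry":{"type":"number"},"rz":{"type":"number"}}}},"grip":{"type":"number"},"squeeze":{"type":"number"}},"required":["plan"]}

```bash
mkdir -p pics
cat > h.py <<'E'
import numpy as np, cv2
from scipy.spatial.transform import Rotation as R
from workcell import *
def save(f,n): cv2.imwrite('pics/'+n+'.png',f['img'][:,:,::-1])
def world(f,c,r,z=None):
    Rm=cv2.Rodrigues(np.array(f['rvec'],float))[0]; t=np.array(f['tvec'],float).ravel()
    ray=np.stack([(np.asarray(c,float)-f['cx'])/f['fx'],(np.asarray(r,float)-f['cy'])/f['fy'],np.ones_like(np.asarray(c,float))],-1)
    if z is None:
        d=f['z_map'][np.asarray(r).astype(int),np.asarray(c).astype(int)]
        return (ray*d[...,None]-t)@Rm
    o=-Rm.T@t; w=ray@Rm
    return o+w*((z-o[2])/w[...,2])[...,None]
def rect(f,m,):
    """height and min-area rect in world of a mask"""
    m=cv2.erode(m.astype(np.uint8),np.ones((3,3)))>0
    r,c=np.nonzero(m); p=world(f,c,r); p=p[np.isfinite(p).all(1)]
    z=np.percentile(p[:,2],70); q=p[abs(p[:,2]-z)<4]
    (cx,cy),(a,b),an=cv2.minAreaRect(q[:,:2].astype(np.float32))
    if a<b: a,b,an=b,a,an+90
    return np.round([cx,cy,z,a,b,(an+90)%180-90],1)
E
python3 - <<'E'
from h import *
s=state(); print(s, pinch_z)
for cam in ['top','side']:
    f=grab_frame(cam); save(f,cam+'0')
    print(cam,f['fx'],f['rvec'],f['tvec'])
    for l in ['rail1','station','offcut','tape_roll','oil','tape_measure','driver','jaw','trigger']:
        for d in masks_of(cam,l):
            if d['p']>.2: print(l,round(d['p'],2),np.round(d['box']), rect(f,d['pixels']))
    for l in ['rail1','nest','handle_grip','jaw_push','pad','squeeze','trigger_face']:
        for d in landmark_of(cam,l):
            if d['p']>.2:
                c,r=d['point']; print(l,round(d['p'],2),np.round(d['point'],1),np.round(world(f,np.array([c]),np.array([r])),1))
E
```

```text
{'time_s': 0.0, 'qpos': array([ 6.39433218e+01,  1.83529756e+01,  8.97074141e+01, -8.62121904e-04,
        7.20440288e+01, -1.14545317e+00]), 'qvel': array([-0.132959  , -0.10618151, -0.00410377,  0.02095266, -0.04324608,
       -0.13021883]), 'effort': array([-3.61851289e-04, -4.12464094e+01, -2.31972921e+01,  7.27709010e-02,
        4.57828317e-02, -1.47779515e-04]), 'ee_pos': array([241.97117536, 521.04081999, 213.10008074]), 'ee_rot': array([-1.79895586e+02, -1.26790663e-03,  1.55089040e+02]), 'force': array([-0.88158752,  0.19544912, -0.30628645]), 'torque': array([-0.04327308,  0.03957451, -0.0291226 ]), 'gripper_force': 0.0, 'gripper_width': 91.01938576226767} 18.8
top 455.432720672943 [ 2.14567631 -2.09784172  0.16153636] [ -38.61575726  513.93984745 1185.52885215]
rail1 0.97 [154. 318.  68.  64.] [202.6 298.8  10.1 213.9  36.2  51.9]
rail1 0.8 [205. 216.  18.  77.] [4.885e+02 1.813e+02 1.000e+01 2.136e+02 3.710e+01 1.000e-01]
rail1 0.68 [179. 225.  17.  79.] [463.4 254.1   9.9 212.8  36.4   5.6]
station 0.8 [271. 205.  47. 136.] [505.9  -3.3  23.1 340.9 118.5   2.6]
station 
[... 2339 characters left out ...]
 162.6 134.8  20.1   3.7]
trigger 0.68 [375. 349.  22.  16.] [ 459.6 -431.5   69.1   52.     7.7   -0.6]
rail1 0.8 [221.6 197.3] [[453.8 260.5   5.9]]
rail1 0.72 [242.6 209.6] [[478.8 170.8   8.4]]
rail1 0.7 [145.9 222.2] [[208.9 295.3   8.7]]
rail1 0.31 [288.1 216.7] [[524.5 -10.2 101.7]]
nest 0.68 [267.3 246.4] [[452.   -9.9  22.9]]
handle_grip 0.72 [287.9 176.1] [[522.  -11.9 253.2]]
jaw_push 0.8 [306.4 190.8] [[597.6   4.3 150. ]]
pad 0.38 [286.4 216.9] [[522.3  -5.1  97.8]]
squeeze 0.58 [361.9 346.6] [[ 442.2 -410.9   68.8]]
trigger_face 0.68 [306.9 191.4] [[596.9   1.1 150.5]]
trigger_face 0.57 [309.6 172.8] [[749.3 179.2  20.3]]
trigger_face 0.43 [368.8 356.1] [[ 446.  -432.2   53.9]]
```

Run:
```python
import cv2,numpy as np
a=cv2.imread('pics/top0.png');b=cv2.imread('pics/side0.png')
cv2.imwrite('pics/top_c.png',cv2.resize(a[90:370,100:480],(800,589),interpolation=3))
cv2.imwrite('pics/side_c.png',cv2.resize(b[110:400,100:480],(786,600),interpolation=3))
```

```text
(no output)
```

View pics/top_c.png

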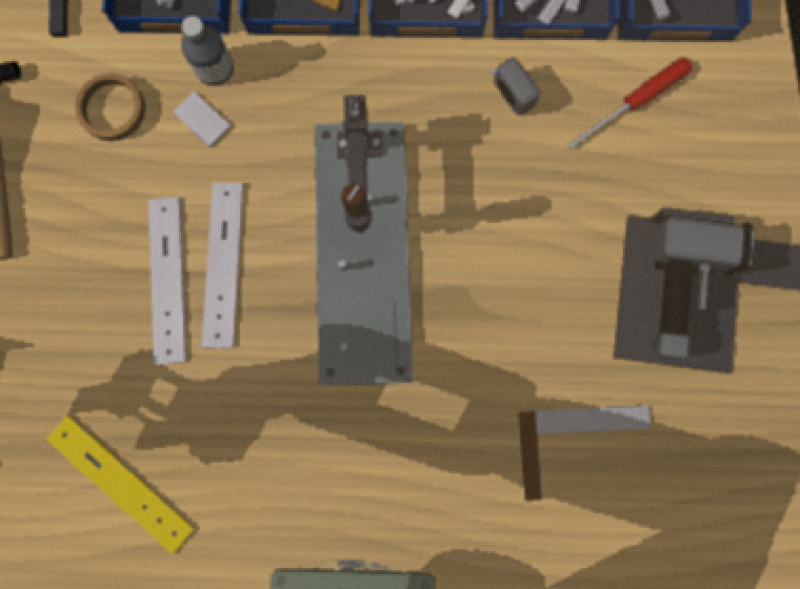

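View pics/side_c.png

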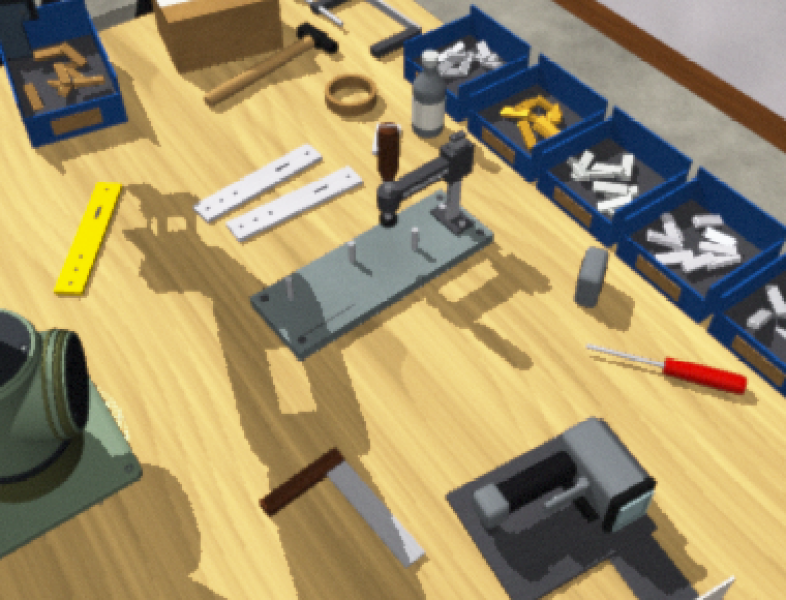

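The two bare aluminium rails are at (165,280) and (222,265) in the top crop, at world (463,254) and (486,180). The yellow bar at (120,485) is a look-alike and the piece at (200,118) is the offcut. Station +x points along world +x with yaw of about 3°, and -y is the open side. I'm moving to look closely over the nearer rail.

Request:
{"name": "move_arm", "arguments": {
  "plan": [
    {"rz":-0.145},
    {"rz":-0.145},
    {"rz":-0.145}
  ],
  "grip": 1
}}

```text
schema error: expected keys x, y, z, rx, ry, rz
```

Request:
{"name": "move_arm", "arguments": {
  "plan": [
    {"x":-25,"y":-38},
    {"x":-25,"y":-38},
    {"x":-25,"y":-38},
    {"x":-25,"y":-38},
    {"x":-25,"y":-38},
    {"x":-25,"y":-38},
    {"x":-25,"y":-38},
    {"x":-25,"y":-38},
    {"x":-22,"y":-36},
    {}
  ]
}}

```text
schema error: expected keys x, y, z, rx, ry, rz
```

Run:
```python
from h import *
s=state(); print(s['ee_pos'],s['ee_rot'],s['qpos'])
f=grab_frame('wrist'); save(f,'w1')
for d in masks_of('wrist','rail1'): print(round(d['p'],2),d['box'],rect(f,d['pixels']))
```

```text
[242.21142582 521.53452944 213.97593393] [ 1.79993047e+02 -1.35944732e-04  1.55089809e+02] [ 6.39427855e+01  1.83125433e+01  8.96380481e+01  2.89198873e-04
  7.20424593e+01 -1.14711232e+00]
0.93 [82.7, 229.2, 165.4, 63.8] [198.2 298.3   8.7 184.3  40.3  51.8]
0.54 [151.8, 371.7, 12.2, 6.8] [397.  268.7   6.8   7.9   3.9  -0.4]
```

View pics/w1.png

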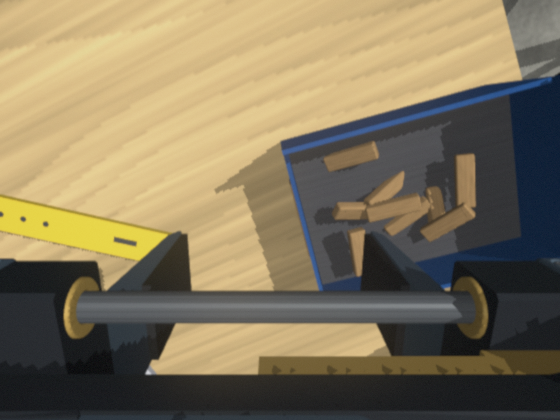

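The move was refused because every row needs all six keys. This picture shows the wrist view at the start pose, with the yellow bar at (85,230) and a parts bin at right, so nothing new.

Request:
{"name": "move_arm", "arguments": {
  "plan": [
    {"x":0,"y":0,"z":0,"rx":0,"ry":0,"rz":-0.145},
    {"x":0,"y":0,"z":0,"rx":0,"ry":0,"rz":-0.145},
    {"x":0,"y":0,"z":0,"rx":0,"ry":0,"rz":-0.145}
  ],
  "grip": 1
}}

```text
time_s: 2.1
ee_pos: [242.2, 521.5, 214.0]
ee_rot: [180.0, 0.0, -179.6]
force: [0.0, -0.5, 0.2]
gripper_width: 91.2
gripper_force: 0.0
```

Request:
{"name": "move_arm", "arguments": {
  "plan": [
    {"x":-25,"y":-38,"z":0,"rx":0,"ry":0,"rz":0},
    {"x":-25,"y":-38,"z":0,"rx":0,"ry":0,"rz":0},
    {"x":-25,"y":-38,"z":0,"rx":0,"ry":0,"rz":0},
    {"x":-25,"y":-38,"z":0,"rx":0,"ry":0,"rz":0},
    {"x":-25,"y":-38,"z":0,"rx":0,"ry":0,"rz":0},
    {"x":-25,"y":-38,"z":0,"rx":0,"ry":0,"rz":0},
    {"x":-25,"y":-38,"z":0,"rx":0,"ry":0,"rz":0},
    {"x":-25,"y":-38,"z":0,"rx":0,"ry":0,"rz":0},
    {"x":-22,"y":-36,"z":0,"rx":0,"ry":0,"rz":0},
    {"x":0,"y":0,"z":0,"rx":0,"ry":0,"rz":0}
  ]
}}

```text
time_s: 3.1
ee_pos: [466.5, 177.9, 214.0]
ee_rot: [-179.9, 0.1, 179.7]
force: [-0.0, 1.0, -0.4]
gripper_width: 91.0
gripper_force: 0.0
```

Run:
```python
from h import *
s=state(); print(s['ee_pos'],s['ee_rot'],s['qpos'])
f=grab_frame('wrist'); save(f,'w2')
for l in ['rail1','station']:
  for d in masks_of('wrist',l): print(l,round(d['p'],2),d['box'],rect(f,d['pixels']))
for d in landmark_of('wrist','nest'): print(d)
```

```text
[466.51094016 177.86531384 214.02218134] [-1.79922283e+02  8.10272300e-02  1.79689117e+02] [ 19.61806159  11.45505756  99.19325565  -0.10762784  69.3020353
 -70.03300355]
rail1 0.85 [283.4, 194.6, 37.9, 191.1] [486.4 183.8   8.5 216.5  37.9  -0.5]
rail1 0.83 [345.4, 174.1, 48.9, 204.3] [464.5 256.    8.3 217.9  39.5   5.6]
station 0.9 [105.5, 202.1, 174.7, 305.5] [ 5.066e+02 -3.000e-01  2.070e+01  3.428e+02  1.202e+02  2.800e+00]
{'point': [100.9, 174.8], 'p': 0.72}
```

View pics/w2.png

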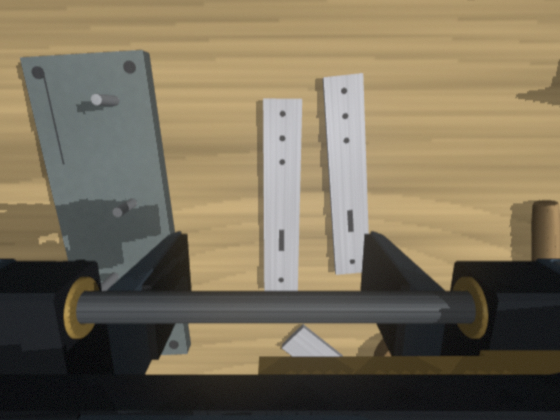

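The wrist view shows both rails at (283,195) and (345,174), the station at left with pins at (97,100) and (122,208), and the offcut at (310,340). Next I'll locate the pins from depth.

```bash
cat >> h.py <<'E'
def pins(f):
    r,c=np.mgrid[0:420,0:560]; p=world(f,c.ravel(),r.ravel()); ok=f['z_map'].ravel()>0
    m=ok&(p[:,2]>50)&(p[:,2]<62)&(p[:,0]>340)&(p[:,0]<600)&(abs(p[:,1])<60)
    n,l,st,ce=cv2.connectedComponentsWithStats(m.reshape(420,560).astype(np.uint8))
    for i in range(1,n):
        q=p[(l==i).ravel()]
        if len(q)>3: print('pin',len(q),np.round(q.mean(0),1),np.round(q.min(0)),np.round(q.max(0)),np.round(ce[i]))
E
python3 - <<'E'
from h import *
for cam in ['wrist','top','side']:
    f=grab_frame(cam); print(cam); pins(f)
    for d in landmark_of(cam,'nest')[:1]:
        print(d['p'],world(f,*map(np.array,d['point']),z=20))
E
```

```text
wrist
pin 145 [378.6  18.9  56.7] [374.  13.  50.] [383.  23.  60.] [ 93. 101.]
pin 114 [482.6  24.2  56.6] [478.  19.  50.] [488.  28.  60.] [114. 213.]
0.96 [456.41210337  -4.09015333  20.        ]
top
pin 5 [569.6 -12.2  58.4] [566. -14.  55.] [573. -11.  61.] [275. 183.]
pin 10 [483.3  21.2  59.3] [480.  18.  57.] [488.  24.  61.] [262. 215.]
pin 11 [378.3  16.3  57.9] [374.  13.  54.] [382.  21.  61.] [263. 255.]
0.69 [463.47104832  -2.04271464  20.        ]
side
pin 12 [566.7 -10.8  56.8] [563. -16.  53.] [572.  -5.  61.] [300. 222.]
pin 14 [481.6  21.2  55.4] [476.  16.  50.] [487.  28.  61.] [270. 228.]
pin 10 [377.1  15.5  56.3] [372.  10.  52.] [382.  22.  61.] [239. 245.]
0.97 [453.1942705  -10.08113683  20.        ]
```

Request:
{"name": "move_arm", "arguments": {
  "plan": [
    {"x":0,"y":1.0,"z":50,"rx":0,"ry":0,"rz":0},
    {"x":0,"y":1.0,"z":50,"rx":0,"ry":0,"rz":0},
    {"x":0,"y":1,"z":50,"rx":0,"ry":0,"rz":0},
    {"x":0,"y":0,"z":40,"rx":0,"ry":0,"rz":0},
    {"x":0,"y":0,"z":20,"rx":0,"ry":0,"rz":0},
    {"x":0,"y":0,"z":0,"rx":0,"ry":0,"rz":0}
  ]
}}

```text
time_s: 4.2
ee_pos: [463.5, 184.6, 2.2]
ee_rot: [-179.9, -0.2, -179.9]
force: [-0.1, -0.9, 1.3]
gripper_width: 91.3
gripper_force: 0.1
```

Request:
{"name": "move_arm", "arguments": {
  "plan": [
    {"x":0,"y":0,"z":0,"rx":0,"ry":0,"rz":0},
    {"x":0,"y":0,"z":0,"rx":0,"ry":0,"rz":0},
    {"x":0,"y":0,"z":0,"rx":0,"ry":0,"rz":0},
    {"x":0,"y":0,"z":0,"rx":0,"ry":0,"rz":0},
    {"x":0,"y":0,"z":0,"rx":0,"ry":0,"rz":0},
    {"x":0,"y":0,"z":0,"rx":0,"ry":0,"rz":0},
    {"x":0,"y":0,"z":0,"rx":0,"ry":0,"rz":0},
    {"x":0,"y":0,"z":0,"rx":0,"ry":0,"rz":0}
  ],
  "grip": 0,
  "squeeze": 30
}}

```text
time_s: 5.0
ee_pos: [464.3, 184.5, 4.1]
ee_rot: [180.0, 0.0, -180.0]
force: [-0.4, -0.1, 1.2]
gripper_width: 39.5
gripper_force: 30.0
```

Run:
```python
from h import *
s=state(); print(s['ee_pos'],s['ee_rot'],s['gripper_width'],s['gripper_force'],s['force'])
```

```text
[464.32215125 184.54318518   4.11046473] [ 1.79996678e+02  7.78202816e-03 -1.79982947e+02] 39.546956485421106 29.968769252300262 [-0.41823754 -0.09368257  1.22945051]
```

Request:
{"name": "move_arm", "arguments": {
  "plan": [
    {"x":0,"y":0,"z":-20,"rx":0,"ry":0,"rz":0},
    {"x":0,"y":0,"z":-30,"rx":0,"ry":0,"rz":0},
    {"x":10,"y":0,"z":-26,"rx":0,"ry":0,"rz":0},
    {"x":15,"y":-30,"z":0,"rx":0,"ry":0,"rz":0},
    {"x":15,"y":-40,"z":0,"rx":0,"ry":0,"rz":0},
    {"x":4,"y":-40,"z":0,"rx":0,"ry":0,"rz":0},
    {"x":0,"y":-40,"z":0,"rx":0,"ry":0,"rz":0},
    {"x":0,"y":-35,"z":0,"rx":0,"ry":0,"rz":0},
    {"x":0,"y":-20,"z":0,"rx":0,"ry":0,"rz":-0.047},
    {"x":0,"y":0,"z":0,"rx":0,"ry":0,"rz":0}
  ]
}}

```text
time_s: 6.0
ee_pos: [419.9, -22.3, 79.8]
ee_rot: [-180.0, -0.0, -177.5]
force: [0.0, 0.6, -2.7]
gripper_width: 39.6
gripper_force: 30.0
```

Run:
```python
from h import *
s=state(); print(s['ee_pos'],s['ee_rot'],s['gripper_width'],s['gripper_force'],s['force'])
for cam in ['wrist','side','top']:
    f=grab_frame(cam)
    for d in masks_of(cam,'rail1'):
        if d['p']>.2: print(cam,d['p'],d['box'],rect(f,d['pixels']))
    pins(f)
    if cam=='wrist': save(f,'w3')
```

```text
[419.94223075 -22.34074082  79.77196495] [-1.79986501e+02 -3.06366524e-02 -1.77496022e+02] 39.610672478346714 29.968375861644745 [ 0.00624706  0.62095208 -2.74461392]
wrist 0.71 [277.1, 222.9, 95.1, 267.4] [404.4 -23.   84.1 142.6  40.    2. ]
pin 283 [378.   17.   57.2] [374.  13.  50.] [383.  22.  60.] [349. 179.]
side 0.95 [264.2, 239.9, 70.2, 47.2] [440.5 -21.4  83.8 216.4  42.    3. ]
side 0.89 [145.8, 224.8, 29.8, 56.5] [200.8 297.3   7.9 219.8  35.3  51.1]
side 0.82 [215.7, 199.9, 46.7, 32.4] [439.4 254.9   8.1 169.2  38.3   6.4]
pin 6 [569.1  -9.1  57.5] [566. -13.  54.] [572.  -2.  60.] [300. 221.]
top 0.87 [277.3, 224.5, 18.6, 73.8] [457.8 -20.3  85.3 183.5  36.    1.2]
top 0.69 [178.9, 222.4, 17.2, 79.6] [464.6 258.1  10.1 214.2  37.3   3.9]
top 0.64 [157.5, 318.1, 65.6, 61.6] [202.9 298.9  10.1 212.2  36.4  51.9]
pin 6 [569.6 -12.   57.1] [567. -14.  52.] [574. -11.  60.] [275. 184.]
pin 11 [377.8  15.8  57.7] [375.  13.  51.] [382.  21.  61.] [263. 255.]
```

View pics/w3.png

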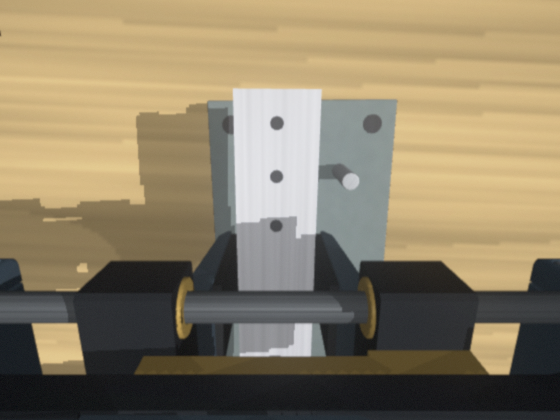

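The rail is held flat at 80 mm with about 12 mm of clearance to the near pin (350,180). I'm lowering it and then sliding it in.

Request:
{"name": "move_arm", "arguments": {
  "plan": [
    {"x":0,"y":0,"z":20,"rx":0,"ry":0,"rz":0},
    {"x":0,"y":0,"z":20,"rx":0,"ry":0,"rz":0},
    {"x":0,"y":0,"z":10,"rx":0,"ry":0,"rz":0},
    {"x":0,"y":0,"z":3,"rx":0,"ry":0,"rz":0},
    {"x":0,"y":0,"z":1,"rx":0,"ry":0,"rz":0},
    {"x":0,"y":0,"z":0,"rx":0,"ry":0,"rz":0}
  ]
}}

```text
time_s: 6.9
ee_pos: [420.9, -20.3, 26.4]
ee_rot: [-180.0, 0.1, -177.3]
force: [0.3, -0.1, -1.1]
gripper_width: 39.4
gripper_force: 30.0
```

Request:
{"name": "move_arm", "arguments": {
  "plan": [
    {"x":-1,"y":2.5,"z":0,"rx":0,"ry":0,"rz":0},
    {"x":-1,"y":2.5,"z":0,"rx":0,"ry":0,"rz":0},
    {"x":-1,"y":2.5,"z":0,"rx":0,"ry":0,"rz":0},
    {"x":-1,"y":2.5,"z":0,"rx":0,"ry":0,"rz":0},
    {"x":-1,"y":2.5,"z":0,"rx":0,"ry":0,"rz":0},
    {"x":0,"y":0,"z":0,"rx":0,"ry":0,"rz":0}
  ]
}}

```text
time_s: 7.5
ee_pos: [424.9, -7.4, 26.0]
ee_rot: [180.0, 0.0, -177.3]
force: [1.3, -1.4, -2.3]
gripper_width: 39.4
gripper_force: 30.0
```

Request:
{"name": "move_arm", "arguments": {
  "plan": [
    {"x":-1,"y":1,"z":0.6,"rx":0,"ry":0,"rz":0},
    {"x":-1,"y":1,"z":0.5,"rx":0,"ry":0,"rz":0},
    {"x":-1,"y":0.5,"z":0,"rx":0,"ry":0,"rz":0},
    {"x":0,"y":0.5,"z":0,"rx":0,"ry":0,"rz":0},
    {"x":0,"y":0,"z":0,"rx":0,"ry":0,"rz":0}
  ]
}}

```text
time_s: 8.0
ee_pos: [427.7, -4.9, 24.8]
ee_rot: [-180.0, 0.0, -177.2]
force: [-0.5, -3.2, -2.0]
gripper_width: 39.3
gripper_force: 30.0
```

Request:
{"name": "move_arm", "arguments": {
  "plan": [
    {"x":0,"y":0.5,"z":0.3,"rx":0,"ry":0,"rz":0},
    {"x":0,"y":0.5,"z":0,"rx":0,"ry":0,"rz":0},
    {"x":0,"y":0,"z":0,"rx":0,"ry":0,"rz":0}
  ]
}}

```text
time_s: 8.3
ee_pos: [427.7, -4.6, 24.7]
ee_rot: [-179.9, 0.0, -177.2]
force: [-0.2, -7.7, -0.5]
gripper_width: 39.3
gripper_force: 30.0
```

Request:
{"name": "move_arm", "arguments": {
  "plan": [
    {"x":-1,"y":0,"z":0,"rx":0,"ry":0,"rz":0},
    {"x":-1,"y":0,"z":0,"rx":0,"ry":0,"rz":0},
    {"x":-1,"y":0,"z":0,"rx":0,"ry":0,"rz":0},
    {"x":0,"y":0,"z":0,"rx":0,"ry":0,"rz":0}
  ]
}}

```text
time_s: 8.7
ee_pos: [428.6, -4.5, 24.2]
ee_rot: [-179.9, -0.2, -177.1]
force: [-3.2, -7.7, -0.6]
gripper_width: 39.2
gripper_force: 30.0
```

Request:
{"name": "move_arm", "arguments": {
  "plan": [
    {"x":-1,"y":0,"z":0,"rx":0,"ry":0,"rz":0},
    {"x":0,"y":0,"z":0,"rx":0,"ry":0,"rz":0},
    {"x":0,"y":0,"z":0,"rx":0,"ry":0,"rz":0}
  ]
}}

```text
time_s: 9.0
ee_pos: [429.4, -4.4, 24.2]
ee_rot: [-179.9, -0.3, -177.1]
force: [-3.6, -7.6, -0.6]
gripper_width: 39.3
gripper_force: 30.0
```

Run:
```python
from h import *
s=state(); print(s['ee_pos'],s['ee_rot'],s['gripper_width'],s['gripper_force'],s['force'],s['torque'])
for cam in ['wrist','side','top']:
    f=grab_frame(cam)
    for d in masks_of(cam,'rail1'):
        if d['p']>.2: print(cam,d['p'],d['box'],rect(f,d['pixels']))
    pins(f)
```

```text
[429.39156037  -4.44738217  24.162578  ] [-179.89644537   -0.25632471 -177.13799342] 39.279469757586696 29.982986748218536 [-3.6042564  -7.64994725 -0.62122291] [-1.28723164  0.55998294  0.39413065]
wrist 0.92 [277.4, 221.4, 93.5, 265.5] [413.6  -5.4  28.5 142.   39.9   2.7]
pin 540 [378.1  17.1  57.3] [374.  13.  50.] [383.  23.  60.] [336. 181.]
pin 415 [415.7 -28.6  56.3] [412. -36.  50.] [431. -24.  62.] [221. 261.]
pin 412 [413.5  18.2  56.2] [410.  14.  50.] [429.  26.  62.] [330. 261.]
pin 7 [445.2 -23.5  58.9] [444. -24.  56.] [446. -23.  60.] [231. 325.]
pin 9 [443.   16.1  59.2] [441.  16.  55.] [445.  16.  62.] [320. 325.]
side 0.96 [265.5, 248.6, 70.2, 44.3] [449.4  -5.8  28.3 213.2  39.    3.8]
side 0.86 [217.6, 200.4, 50.6, 31.3] [444.1 254.3   8.  175.4  37.7   4.7]
side 0.78 [142.8, 222.9, 31.3, 54.8] [198.3 295.4   8.2 216.2  37.8  51. ]
pin 12 [567.7  -9.5  55.2] [563. -13.  51.] [573.  -5.  58.] [300. 222.]
pin 11 [411.   15.7  57.4] [408.  11.  50.] [415.  22.  61.] [250. 239.]
pin 14 [377.3  15.8  54.2] [373.  12.  51.] [382.  23.  58.] [239. 245.]
pin 12 [414.1 -35.2  55.9] [411. -37.  50.] [418. -30.  62.] [260. 250.]
top 0.97 [150.4, 308.2, 51.9, 40.6] [217.1 316.8   9.9 165.7  34.8  51.2]
top 0.96 [178.6, 224.9, 14.6, 78.9] [463.1 257.9  10.2 211.9  37.1   5.3]
pin 6 [569.2 -12.   58.8] [565. -14.  57.] [573. -11.  61.] [275. 184.]
```

Request:
{"name": "move_arm", "arguments": {
  "plan": [
    {"x":0,"y":-1,"z":0,"rx":0,"ry":0,"rz":0},
    {"x":-1,"y":0,"z":0,"rx":0,"ry":0,"rz":0},
    {"x":-1,"y":0,"z":0,"rx":0,"ry":0,"rz":0},
    {"x":0,"y":0,"z":0,"rx":0,"ry":0,"rz":0},
    {"x":0,"y":0,"z":0,"rx":0,"ry":0,"rz":0}
  ]
}}

```text
time_s: 9.8
ee_pos: [432.2, -4.6, 24.4]
ee_rot: [-180.0, -0.2, -177.2]
force: [-3.5, -5.7, 0.3]
gripper_width: 39.3
gripper_force: 30.0
```

Request:
{"name": "move_arm", "arguments": {
  "plan": [
    {"x":-1,"y":0,"z":0,"rx":0,"ry":0,"rz":0},
    {"x":0,"y":0,"z":0,"rx":0,"ry":0,"rz":0},
    {"x":0,"y":0,"z":0,"rx":0,"ry":0,"rz":0}
  ]
}}

```text
time_s: 10.1
ee_pos: [432.3, -4.6, 24.3]
ee_rot: [-180.0, -0.3, -177.2]
force: [-5.3, -5.6, 1.3]
gripper_width: 39.3
gripper_force: 30.0
```

Request:
{"name": "move_arm", "arguments": {
  "plan": [
    {"x":-1,"y":0.5,"z":0,"rx":0,"ry":0,"rz":0},
    {"x":0,"y":0,"z":0,"rx":0,"ry":0,"rz":0}
  ]
}}

```text
time_s: 10.3
ee_pos: [432.3, -4.5, 24.2]
ee_rot: [-179.9, -0.4, -177.2]
force: [-8.1, -7.9, 4.4]
gripper_width: 39.1
gripper_force: 30.0
```

Request:
{"name": "move_arm", "arguments": {
  "plan": [
    {"x":0,"y":0,"z":0,"rx":0,"ry":0,"rz":0},
    {"x":0,"y":0,"z":0,"rx":0,"ry":0,"rz":0},
    {"x":0,"y":0,"z":0,"rx":0,"ry":0,"rz":0},
    {"x":0,"y":0,"z":-5,"rx":0,"ry":0,"rz":0},
    {"x":0,"y":0,"z":-25,"rx":0,"ry":0,"rz":0},
    {"x":8,"y":0,"z":-30,"rx":0,"ry":0,"rz":0},
    {"x":8,"y":0,"z":-30,"rx":0,"ry":0,"rz":0},
    {"x":0,"y":0,"z":0,"rx":0,"ry":0,"rz":0}
  ],
  "grip": 0.7
}}

```text
time_s: 11.1
ee_pos: [421.7, -4.3, 118.2]
ee_rot: [-180.0, 0.5, -177.3]
force: [1.5, 0.1, -0.5]
gripper_width: 63.7
gripper_force: 0.0
```

Run:
```python
from h import *
s=state(); print(s['ee_pos'],s['ee_rot'],s['gripper_width'],s['gripper_force'],s['force'],s['torque'])
for cam in ['wrist','side','top']:
    f=grab_frame(cam)
    if cam=='side': save(f,'s4'); cv2.imwrite('pics/s4c.png',cv2.resize(f['img'][150:310,190:390,::-1],(750,600),interpolation=3))
    for d in masks_of(cam,'rail1'):
        if d['p']>.2: print(cam,d['p'],d['box'],rect(f,d['pixels']))
    pins(f)
```

```text
[421.72372608  -4.33959059 118.24741868] [-179.98515385    0.47662193 -177.30413926] 63.702090737456295 0.0 [ 1.46173328  0.13621266 -0.48901499] [ 0.08424861 -0.04738562 -0.02051682]
wrist 0.65 [275.4, 233.1, 60.3, 246.1] [449.6  -4.2  28.4 208.4  39.9   2.6]
wrist 0.62 [553.6, 227.7, 12.7, 56.7] [434.3 237.7   6.2  46.2   4.9   9.9]
pin 190 [378.1  17.2  57.5] [374.  13.  51.] [383.  22.  60.] [311. 164.]
side 0.78 [144.1, 223.9, 29.6, 55.9] [200.4 296.8   7.9 220.   39.   51.7]
side 0.67 [266.3, 247.2, 69.4, 43.0] [452.4  -7.9  28.2 214.2  39.6   3.6]
side 0.61 [210.0, 204.8, 34.2, 21.7] [407.4 249.7   8.4 103.7  39.    3.3]
pin 11 [567.3  -9.5  56. ] [563. -14.  51.] [571.  -5.  59.] [300. 221.]
pin 4 [484.1  18.6  55. ] [482.  17.  51.] [485.  20.  58.] [271. 228.]
pin 12 [377.   15.7  55.4] [373.  12.  51.] [382.  20.  60.] [239. 245.]
top 0.78 [178.4, 221.6, 15.4, 81.0] [464.5 259.3  10.2 213.7  38.8   4.9]
top 0.7 [154.5, 318.5, 65.2, 61.8] [202.7 298.7  10.1 213.6  36.2  52.1]
top 0.57 [275.1, 226.5, 17.5, 81.6] [446.8  -9.3  29.7 193.5  35.    1.5]
top 0.47 [269.4, 184.3, 19.1, 18.5] [527.8  -2.7 261.2  18.7  18.    2.3]
pin 7 [569.  -12.2  57.3] [566. -14.  50.] [573. -11.  60.] [275. 184.]
pin 12 [378.2  16.1  57.3] [374.  13.  51.] [382.  21.  62.] [263. 255.]
```

View pics/s4c.png

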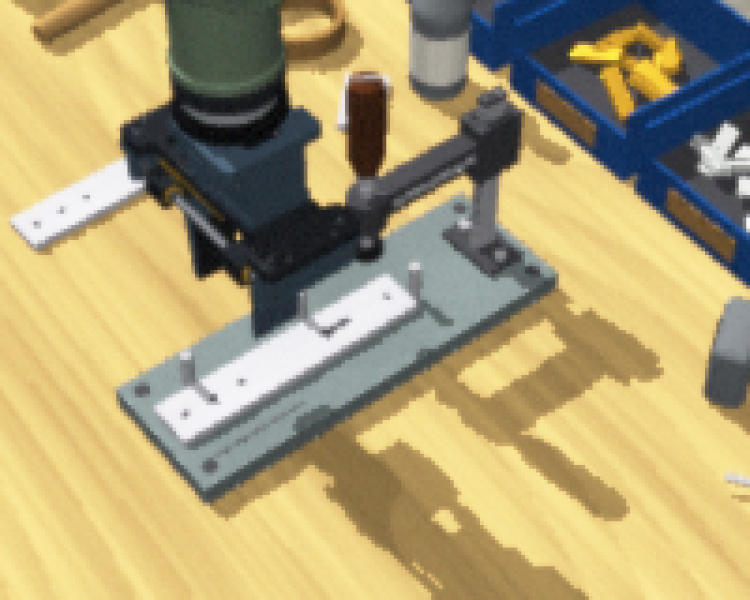

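Rail 1 lies flat against the three pins (190,365), (305,305) and (415,275). Now for the second rail.

Request:
{"name": "move_arm", "arguments": {
  "plan": [
    {"x":0,"y":30,"z":0,"rx":0,"ry":0,"rz":0},
    {"x":-4,"y":40,"z":0,"rx":0,"ry":0,"rz":0},
    {"x":-6,"y":45,"z":0,"rx":0,"ry":0,"rz":0},
    {"x":-6,"y":45,"z":0,"rx":0,"ry":0,"rz":0},
    {"x":-6,"y":45,"z":0,"rx":0,"ry":0,"rz":0},
    {"x":-6,"y":33,"z":0,"rx":0,"ry":0,"rz":0},
    {"x":-4.5,"y":20,"z":0,"rx":0,"ry":0,"rz":-0.043},
    {"x":0,"y":0,"z":0,"rx":0,"ry":0,"rz":0},
    {"x":0,"y":0,"z":0,"rx":0,"ry":0,"rz":0}
  ],
  "grip": 1
}}

```text
time_s: 12.3
ee_pos: [439.2, 254.4, 113.5]
ee_rot: [-179.9, -0.1, -174.8]
force: [-0.3, -0.3, -0.1]
gripper_width: 91.3
gripper_force: 0.0
```

Run:
```python
from h import *
s=state(); print(s['ee_pos'],s['ee_rot'])
for cam in ['wrist','top','side']:
    f=grab_frame(cam)
    for d in masks_of(cam,'rail1'):
        if d['p']>.2: print(cam,d['p'],d['box'],rect(f,d['pixels']))
```

```text
[439.19751417 254.36011976 113.48665661] [-1.79919301e+02 -1.35857821e-01 -1.74814893e+02]
wrist 0.95 [461.2, 9.9, 34.9, 18.4] [280.3 372.1   8.   21.   10.1 -85.8]
wrist 0.71 [282.9, 228.8, 54.9, 251.0] [465.  260.8   8.4 218.8  39.    4.8]
wrist 0.56 [23.9, 150.5, 47.7, 217.4] [415.8  54.5  20.1 163.6  26.6  -6.2]
top 0.77 [272.9, 228.7, 17.1, 78.6] [442.7  -5.4  30.1 190.6  38.3   1.7]
top 0.74 [178.0, 223.7, 14.6, 79.8] [464.4 258.5  10.  214.3  37.1   4.5]
side 0.79 [265.8, 247.1, 69.0, 48.0] [451.8  -6.5  28.4 215.9  42.9   3. ]
side 0.74 [222.9, 198.6, 60.9, 37.9] [464.3 257.1   8.1 212.4  39.4   6.2]
```

Request:
{"name": "move_arm", "arguments": {
  "plan": [
    {"x":0,"y":2.5,"z":40,"rx":0,"ry":0,"rz":0},
    {"x":0,"y":0,"z":45,"rx":0,"ry":0,"rz":0},
    {"x":0,"y":0,"z":18,"rx":0,"ry":0,"rz":0},
    {"x":0,"y":0,"z":6.5,"rx":0,"ry":0,"rz":0},
    {"x":0,"y":0,"z":0,"rx":0,"ry":0,"rz":0},
    {"x":0,"y":0,"z":0,"rx":0,"ry":0,"rz":0}
  ]
}}

```text
time_s: 13.2
ee_pos: [440.7, 257.6, 6.2]
ee_rot: [179.9, 0.1, -174.8]
force: [0.7, 0.3, -0.0]
gripper_width: 91.3
gripper_force: 0.0
```

Request:
{"name": "move_arm", "arguments": {
  "plan": [
    {"x":0,"y":0,"z":0,"rx":0,"ry":0,"rz":0},
    {"x":0,"y":0,"z":0,"rx":0,"ry":0,"rz":0},
    {"x":0,"y":0,"z":0,"rx":0,"ry":0,"rz":0},
    {"x":0,"y":0,"z":0,"rx":0,"ry":0,"rz":0},
    {"x":0,"y":0,"z":0,"rx":0,"ry":0,"rz":0},
    {"x":0,"y":0,"z":0,"rx":0,"ry":0,"rz":0},
    {"x":0,"y":0,"z":0,"rx":0,"ry":0,"rz":0},
    {"x":0,"y":0,"z":0,"rx":0,"ry":0,"rz":0}
  ],
  "grip": 0,
  "squeeze": 30
}}

```text
time_s: 14.0
ee_pos: [439.6, 257.4, 5.1]
ee_rot: [180.0, 0.0, -174.8]
force: [-0.3, 1.0, -0.2]
gripper_width: 39.3
gripper_force: 30.0
```

Request:
{"name": "move_arm", "arguments": {
  "plan": [
    {"x":0,"y":0,"z":-20,"rx":0,"ry":0,"rz":0},
    {"x":4,"y":0,"z":-35,"rx":0,"ry":0,"rz":0},
    {"x":6,"y":-15,"z":-24,"rx":0,"ry":0,"rz":0},
    {"x":7,"y":-40,"z":0,"rx":0,"ry":0,"rz":0},
    {"x":7,"y":-45,"z":0,"rx":0,"ry":0,"rz":0},
    {"x":7,"y":-45,"z":0,"rx":0,"ry":0,"rz":0},
    {"x":7,"y":-45,"z":0,"rx":0,"ry":0,"rz":0},
    {"x":7,"y":-44,"z":0,"rx":0,"ry":0,"rz":0},
    {"x":3,"y":-40,"z":0,"rx":0,"ry":0,"rz":0.044},
    {"x":0,"y":0,"z":0,"rx":0,"ry":0,"rz":0}
  ]
}}

```text
time_s: 15.0
ee_pos: [416.4, -23.5, 84.2]
ee_rot: [-179.9, 0.0, -177.7]
force: [-0.6, 0.8, 0.3]
gripper_width: 16.8
gripper_force: 0.0
```

Run:
```python
from h import *
s=state(); print(s['ee_pos'],s['ee_rot'],s['gripper_width'],s['gripper_force'],s['force'])
for cam in ['wrist','side','top']:
    f=grab_frame(cam)
    for d in masks_of(cam,'rail1'):
        if d['p']>.2: print(cam,d['p'],d['box'],rect(f,d['pixels']))
    pins(f)
```

```text
[416.41522025 -23.49782903  84.20630929] [-1.79934997e+02  2.49895230e-02 -1.77696007e+02] 16.774160566911835 0.0 [-0.56515959  0.77798619  0.29887554]
wrist 0.75 [308.4, 177.6, 136.7, 168.0] [383.    0.7  54.2 108.9  22.9  30.6]
wrist 0.68 [304.8, 237.5, 64.7, 233.0] [430.7 -12.3  28.4 175.7  34.2  -6.5]
pin 5272 [376.3   0.7  54.4] [340. -35.  50.] [427.  39.  62.] [319. 177.]
side 0.84 [245.4, 255.5, 25.4, 29.7] [376.5 -19.1  43.2  82.4  30.7  36.1]
side 0.56 [265.6, 245.1, 68.0, 36.0] [452.3  -8.5  28.2 214.2  35.8   1.6]
side 0.36 [280.4, 228.0, 116.7, 121.0] [ 5.136e+02  2.000e-01  5.190e+01  2.831e+02  2.600e+01 -1.800e+00]
pin 13 [567.1 -10.3  55.5] [564. -14.  51.] [572.  -6.  60.] [300. 222.]
pin 15 [377.1  14.8  54.8] [372.  10.  51.] [382.  21.  59.] [239. 245.]
top 0.97 [156.1, 317.8, 65.4, 64.6] [202.9 299.6  10.1 214.7  36.2  51.5]
top 0.7 [264.2, 234.4, 58.8, 66.9] [372.4 -24.1  45.1  55.4  24.8  84.6]
pin 6 [569.7 -11.9  56.8] [566. -14.  55.] [574. -11.  58.] [275. 184.]
pin 12 [378.2  16.   58. ] [374.  13.  53.] [382.  21.  61.] [263. 255.]
pin 4 [359.4 -47.9  50.7] [355. -48.  50.] [363. -48.  51.] [287. 262.]
```

The grip slackened and the rail dropped. I'll look.

Run:
```python
from h import *
f=grab_frame('side'); a=cv2.resize(f['img'][150:330,180:380,::-1],(667,600),interpolation=3); save(f,'s5'); cv2.imwrite('pics/s5c.png',a)
f=grab_frame('top')
```

```text
(no output)
```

View pics/s5c.png

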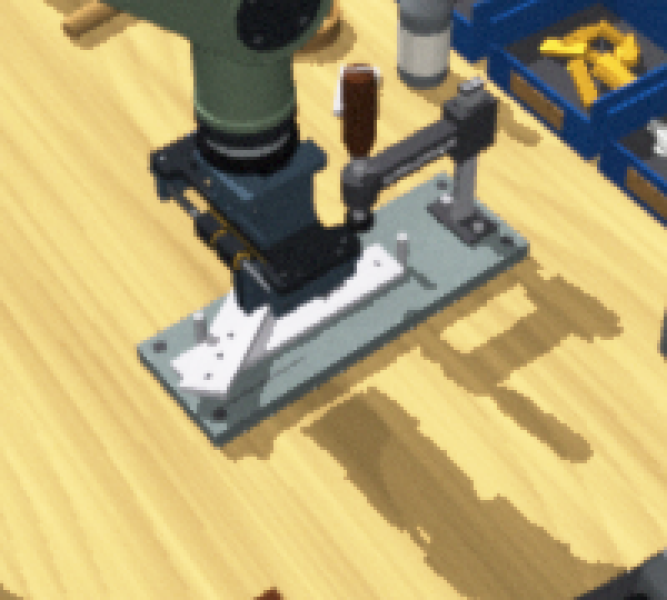

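The rail lies skewed and tilted across the pack around (225,350), partly hidden by the gripper. I'm raising the gripper slowly to see it.

Request:
{"name": "move_arm", "arguments": {
  "plan": [
    {"x":0,"y":0,"z":-5,"rx":0,"ry":0,"rz":0},
    {"x":0,"y":0,"z":-10,"rx":0,"ry":0,"rz":0},
    {"x":0,"y":0,"z":-20,"rx":0,"ry":0,"rz":0},
    {"x":5,"y":0,"z":-30,"rx":0,"ry":0,"rz":0},
    {"x":15,"y":0,"z":-40,"rx":0,"ry":0,"rz":0},
    {"x":20,"y":0,"z":-40,"rx":0,"ry":0,"rz":0},
    {"x":10,"y":0,"z":0,"rx":0,"ry":0,"rz":0},
    {"x":0,"y":0,"z":0,"rx":0,"ry":0,"rz":0}
  ],
  "grip": 0.2
}}

```text
time_s: 16.2
ee_pos: [365.9, -22.2, 230.3]
ee_rot: [-180.0, 0.2, -177.4]
force: [-0.0, -0.2, -0.4]
gripper_width: 18.4
gripper_force: 0.0
```

Run:
```python
from h import *
s=state(); print(s['ee_pos'],s['ee_rot'],s['gripper_width'],s['gripper_force'],s['force'])
fs={}
for cam in ['wrist','side','top']:
    f=grab_frame(cam); fs[cam]=f
    for d in masks_of(cam,'rail1'):
        if d['p']>.2:
            r,c=np.nonzero(d['pixels']); p=world(f,c,r); print(cam,d['p'],d['box'],rect(f,d['pixels']),np.percentile(p[:,2],[5,50,95]).round())
    pins(f)
a=cv2.resize(fs['wrist']['img'][:,:,::-1],(400,300)); b=cv2.resize(fs['side']['img'][150:330,190:390,::-1],(333,300))
cv2.imwrite('pics/c6.png',np.hstack([a,b]))
```

```text
[365.85200493 -22.17458662 230.31540745] [-1.79981968e+02  1.65356030e-01 -1.77354110e+02] 18.3851247063608 0.0 [-0.02333104 -0.23642358 -0.41650521]
wrist 0.93 [296.4, 208.9, 105.1, 104.5] [379.8 -14.6  43.1  88.9  36.7  36.9] [30. 40. 47.]
wrist 0.92 [544.5, 17.8, 28.0, 29.4] [178.6 249.1   7.7  39.7  14.6  52.2] [0. 7. 9.]
wrist 0.63 [290.6, 254.5, 36.9, 174.4] [ 4.535e+02 -7.000e+00  2.850e+01  2.176e+02  3.550e+01 -2.000e-01] [27. 28. 29.]
pin 88 [377.8  17.   57.1] [374.  13.  50.] [383.  22.  60.] [314. 203.]
side 0.78 [265.0, 243.4, 70.4, 41.9] [453.5  -6.3  28.2 213.9  43.    2.3] [19. 27. 31.]
side 0.7 [253.6, 244.7, 40.5, 53.7] [399.8  -2.2  40.2 138.5  36.6  36.6] [21. 35. 45.]
side 0.57 [143.7, 223.6, 29.5, 55.8] [201.1 296.8   8.3 218.4  36.7  51.2] [ 2.  7. 10.]
pin 12 [567.5  -9.8  55.6] [564. -14.  51.] [573.  -4.  59.] [300. 222.]
pin 14 [481.3  20.4  56. ] [477.  15.  52.] [487.  25.  61.] [270. 228.]
pin 11 [376.3  15.3  55.9] [372.  11.  51.] [381.  19.  61.] [239. 245.]
top 0.77 [155.5, 320.1, 64.8, 62.9] [202.7 298.5  10.1 212.8  35.9  51. ] [ 4.  9. 13.]
top 0.68 [271.6, 205.0, 17.2, 22.8] [512.5  -3.5  29.9  50.   38.4   1.7] [22. 28. 33.]
pin 6 [569.4 -12.   58.1] [566. -14.  55.] [573. -11.  61.] [275. 184.]
```

View pics/c6.png

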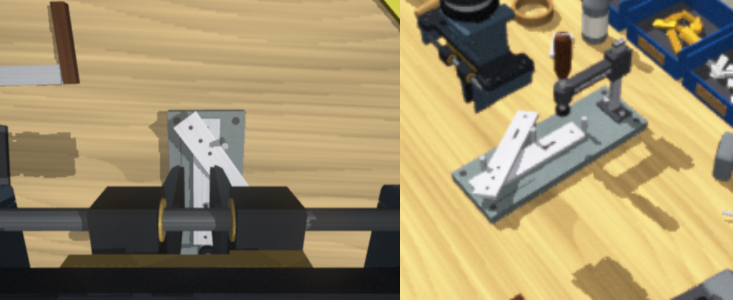

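The rail lies skewed at about 37° over rail 1, between the two side pins. I'll fit its plane and pose.

Run:
```python
from h import *
for cam in ['side','top']:
    f=grab_frame(cam)
    r,c=np.mgrid[0:420,0:560]; p=world(f,c.ravel(),r.ravel()); im=f['img'].reshape(-1,3).astype(int)
    ok=(f['z_map'].ravel()>0)&(im.min(1)>110)&(im.max(1)-im.min(1)<30)&(p[:,0]>300)&(p[:,0]<560)&(abs(p[:,1])<110)&(p[:,2]>4)&(p[:,2]<75)
    q=p[ok]; print(cam,len(q))
    # RANSAC plane among points off the rail1 top
    q2=q[(abs(q[:,2]-28.3)>2.5)]
    best=None;rng=np.random.default_rng(0)
    for _ in range(800):
        a=q2[rng.choice(len(q2),3,False)]; n=np.cross(a[1]-a[0],a[2]-a[0]); L=np.linalg.norm(n)
        if L<200: continue
        n/=L
        if abs(n[2])<.6: continue
        m=abs((q-a[0])@n)<1.5
        if best is None or m.sum()>best.sum(): best=m
    s=q[best]; c0=s.mean(0); n=np.linalg.svd(s-c0)[2][2]; n*=np.sign(n[2]); m=abs((q-c0)@n)<2; s=q[m]
    (cx,cy),wh,an=cv2.minAreaRect(s[:,:2].astype(np.float32)); bx=cv2.boxPoints(((cx,cy),wh,an))
    zb=c0[2]-((bx-c0[:2])@n[:2])/n[2]
    print('n',n.round(3),len(s),'ctr',round(cx,1),round(cy,1),np.round(wh,1),round(an,1)); print(np.c_[bx,zb].round(1))
```

```text
side 2340
n [ 0.002 -0.157  0.988] 686 ctr 446.3 -10.6 [225.5 105.2] 2.7
[[331.2  36.6  33.6]
 [336.2 -68.5  16.9]
 [561.4 -57.8  18.2]
 [556.5  47.3  34.9]]
top 432
n [0.077 0.046 0.996] 200 ctr 457.6 -13.1 [220.  121.6] 35.6
[[ 332.7  -27.7   44.3]
 [ 403.5 -126.5   43.4]
 [ 582.4    1.6   23.7]
 [ 511.6  100.4   24.6]]
```

Run:
```python
from h import *
for cam in ['side','wrist']:
    f=grab_frame(cam)
    ds=[d for d in masks_of(cam,'rail1') if d['p']>.2]
    for d in ds:
        k=rect(f,d['pixels'])
        if not (abs(k[0]-390)<30 and abs(k[1]+8)<30): continue
        r,c=np.nonzero(cv2.erode(d['pixels'].astype(np.uint8),np.ones((3,3)))); p=world(f,c,r); p=p[(p[:,2]>5)&(p[:,2]<70)]
        u=np.array([np.cos(.64),np.sin(.64)]); v=np.array([-u[1],u[0]])
        t=(p[:,:2]-[390,-8])@u; w=(p[:,:2]-[390,-8])@v
        for a in range(-100,140,20):
            m=(t>=a)&(t<a+20)
            if m.sum()>3: print(cam,a,m.sum(),'w',np.percentile(w[m],[3,50,97]).round(),'z',np.percentile(p[m,2],[5,25,50,75,95]).round(1), 't',t[m].min().round(),t[m].max().round())
```

```text
side -60 72 w [-19.  -2.  15.] z [40.5 42.7 45.3 47.  49. ] t -60.0 -40.0
side -40 68 w [-18.  -0.  16.] z [38.2 41.1 42.6 44.4 46. ] t -39.0 -20.0
side -20 60 w [-17.  -3.  15.] z [36.3 39.2 40.6 42.7 44.9] t -20.0 -0.0
side 0 59 w [-15.   1.  16.] z [33.9 36.6 38.4 40.2 42.2] t 0.0 20.0
side 20 48 w [-13.   1.  15.] z [32.2 34.5 36.4 37.6 40.2] t 20.0 40.0
side 40 44 w [-11.   2.  15.] z [29.6 31.2 33.  35.5 36.4] t 41.0 60.0
side 60 38 w [-11.   2.  15.] z [28.1 29.8 30.9 31.7 34.7] t 61.0 77.0
side 80 43 w [-10.   2.  13.] z [25.2 27.9 29.3 30.1 31.1] t 80.0 99.0
side 100 29 w [-10.  -0.  12.] z [23.6 25.  27.6 29.1 31.8] t 101.0 119.0
side 120 38 w [-12.   1.  12.] z [21.1 23.1 24.7 26.5 28.6] t 121.0 138.0
wrist -60 571 w [-17.   1.  18.] z [42.3 44.  45.4 47.  48.5] t -57.0 -40.0
wrist -40 670 w [-17.   1.  18.] z [40.1 42.  43.4 45.  46.7] t -40.0 -20.0
wrist -20 637 w [-16.   1.  18.] z [37.9 39.5 41.2 42.9 44.5] t -20.0 -0.0
wrist 0 589 w [-16.   1.  18.] z [35.8 37.5 39.  40.4 42.1] t 0.0 20.0
wrist 20 373 w [-15.   8.  19.] z [33.1 34.7 35.8 37.8 40.1] t 20.0 40.0
wrist 40 225 w [ 5. 12. 20.] z [30.6 31.7 32.5 33.6 34.5] t 40.0 60.0
wrist 60 230 w [ 3. 12. 20.] z [28.6 29.4 30.7 31.6 32.6] t 60.0 80.0
wrist 80 36 w [11. 17. 20.] z [26.9 27.7 28.5 28.9 29.6] t 80.0 88.0
```

```bash
cat >> h.py <<'E'
def delta(p,Rt):
    s=state(); R0=R.from_euler('xyz',s['ee_rot'],degrees=True)
    print('from',s['ee_pos'].round(1),s['ee_rot'].round(1),'shift',R0.inv().apply(np.array(p)-s['ee_pos']).round(1),'rotvec',(R0.inv()*Rt).as_rotvec().round(3),'shift in target axes',Rt.inv().apply(np.array(p)-s['ee_pos']).round(1))
E
python3 - <<'E'
from h import *
f=grab_frame('wrist')
for d in masks_of('wrist','rail1'):
    k=rect(f,d['pixels'])
    if d['p']<.2 or not (abs(k[0]-390)<30 and abs(k[1]+8)<30): continue
    r,c=np.nonzero(cv2.erode(d['pixels'].astype(np.uint8),np.ones((5,5)))); p=world(f,c,r)
    u=np.array([np.cos(.64),np.sin(.64)]); v=np.array([-u[1],u[0]])
    t=(p[:,:2]-[390,-8])@u; w=(p[:,:2]-[390,-8])@v; z=p[:,2]; m=(t<35)&(z>28)
    A=np.c_[t,w,np.ones_like(t)]
    for _ in range(4):
        co=np.linalg.lstsq(A[m],z[m],rcond=None)[0]; m=m&(abs(A@co-z)<2)
    print(co.round(3),m.sum())
    # refined yaw from edges: midline
    ts=np.arange(-50,15,5); lo=[np.percentile(w[m&(abs(t-a)<3)],2) for a in ts]; hi=[np.percentile(w[m&(abs(t-a)<3)],98) for a in ts]
    print(np.degrees(np.polyfit(ts,lo,1)[0]),np.degrees(np.polyfit(ts,hi,1)[0]),np.mean(lo),np.mean(hi), t[m].min())
    yaw=.64+(np.polyfit(ts,lo,1)[0]+np.polyfit(ts,hi,1)[0])/2
    n=np.r_[-co[0]*u-co[1]*v,1]; n/=np.linalg.norm(n)
    zt=-n; xt=-np.array([np.cos(yaw),np.sin(yaw),0]); xt-=zt*(xt@zt); xt/=np.linalg.norm(xt); yt=np.cross(zt,xt)
    Rt=R.from_matrix(np.c_[xt,yt,zt]); print('yaw',np.degrees(yaw),Rt.as_euler('xyz',degrees=True))
    wm=(np.mean(lo)+np.mean(hi))/2
    for tt in [34]:
        P=np.r_[[390,-8]+tt*u+wm*v, 0]; top=co@[tt,wm,1]; P[2]=top; Q=P-5.5*n
        print(tt,P.round(1)); delta(Q,Rt)
E
```

```text
[-1.6200e-01  5.0000e-03  3.9691e+01] 524
17.541950075006415 16.62992634185557 -6.812983963714149 1.4422864489841025 -54.718955278058104
yaw 53.755237096803675 [ 176.95682103   -8.6769702  -125.78523596]
34 [418.9  10.2  34.2]
from [366.6 -22.2 229. ] [ 180.    -0.  -177.4] shift [-53.   29.5 200.2] rotvec [ 0.019  0.165 -0.894] shift in target axes [-85.6 -33.2 188. ]
```

Run:
```python
from h import *
f=grab_frame('wrist')
for d in masks_of('wrist','rail1'):
    k=rect(f,d['pixels'])
    if d['p']<.2 or not (abs(k[0]-390)<30 and abs(k[1]+8)<30): continue
    r,c=np.nonzero(cv2.erode(d['pixels'].astype(np.uint8),np.ones((5,5)))); p=world(f,c,r)
    u=np.array([np.cos(.64),np.sin(.64)]); v=np.array([-u[1],u[0]])
    t=(p[:,:2]-[390,-8])@u; w=(p[:,:2]-[390,-8])@v; z=p[:,2]; g=(t<25)&(z>28)&(z<55)
    A=np.c_[t,w,np.ones_like(t)]; best=0; rng=np.random.default_rng(1); I=np.nonzero(g)[0]
    for _ in range(500):
        i=rng.choice(I,3,False)
        try: co=np.linalg.solve(A[i],z[i])
        except Exception: continue
        m=g&(abs(A@co-z)<1)
        if m.sum()>best: best=m.sum(); M=m
    co=np.linalg.lstsq(A[M],z[M],rcond=None)[0]; print(co.round(3),M.sum(),g.sum())
    (cx,cy),wh,an=cv2.minAreaRect(p[M][:,:2].astype(np.float32)); print(cx,cy,wh,an)
    ts=np.arange(-45,15,5); lo=[np.percentile(w[M&(abs(t-a)<3)],2) for a in ts]; hi=[np.percentile(w[M&(abs(t-a)<3)],98) for a in ts]
    dy=(np.polyfit(ts,lo,1)[0]+np.polyfit(ts,hi,1)[0])/2; yaw=.64+dy; print(np.mean(lo),np.mean(hi),t[M].min())
    n=np.r_[-co[0]*u-co[1]*v,1]; n/=np.linalg.norm(n)
    zt=-n; xt=-np.array([np.cos(yaw),np.sin(yaw),0]); xt-=zt*(xt@zt); xt/=np.linalg.norm(xt); yt=np.cross(zt,xt)
    Rt=R.from_matrix(np.c_[xt,yt,zt]); print('yaw',np.degrees(yaw),Rt.as_euler('xyz',degrees=True))
    tt=34; wm=(np.mean(lo)+np.mean(hi))/2+dy*(tt+17)
    P=np.r_[[390,-8]+tt*u+wm*v, 0]; P[2]=co@[tt,wm,1]; Q=P-5.5*n
    print(tt,wm,P.round(1)); delta(Q,Rt); delta(Q+60*n,Rt)
```

```text
[-0.11  -0.165 40.173] 1933 2327
377.46490478515625 -15.933723449707031 (79.96670532226562, 34.050228118896484) 37.86425018310547
-15.015891709997414 17.014170206928522 -55.10926167314837
yaw 37.47434778608779 [-170.63786603   -6.24515388 -143.55314299]
34 1.7157276976042135 [416.2  13.7  36.1]
from [366.6 -22.3 229.1] [ 180.    -0.  -177.4] shift [-51.3  32.5 198.3] rotvec [ 0.191  0.057 -0.597] shift in target axes [-81.9  29.5 188.2]
from [366.6 -22.3 229.1] [ 180.    -0.  -177.4] shift [-51.2  44.2 139.5] rotvec [ 0.191  0.057 -0.597] shift in target axes [-81.9  29.5 128.2]
```

The rail rolls 9° towards +w and slopes 6° along its length. I'll grasp it with a matching tool tilt.

Request:
{"name": "move_arm", "arguments": {
  "plan": [
    {"x":0,"y":0,"z":0,"rx":0.038,"ry":0.0114,"rz":-0.1194},
    {"x":0,"y":0,"z":0,"rx":0.038,"ry":0.0114,"rz":-0.1194},
    {"x":0,"y":0,"z":0,"rx":0.038,"ry":0.0114,"rz":-0.1194},
    {"x":0,"y":0,"z":0,"rx":0.038,"ry":0.0114,"rz":-0.1194},
    {"x":0,"y":0,"z":0,"rx":0.038,"ry":0.0114,"rz":-0.1194},
    {"x":-27,"y":10,"z":25,"rx":0,"ry":0,"rz":0},
    {"x":-27,"y":10,"z":30,"rx":0,"ry":0,"rz":0},
    {"x":-28,"y":9.5,"z":35,"rx":0,"ry":0,"rz":0},
    {"x":0,"y":0,"z":38,"rx":0,"ry":0,"rz":0},
    {"x":0,"y":0,"z":0,"rx":0,"ry":0,"rz":0}
  ],
  "grip": 0.68
}}

```text
time_s: 18.0
ee_pos: [412.3, 23.9, 86.3]
ee_rot: [-170.9, -6.8, -143.5]
force: [-1.6, 0.2, 0.9]
gripper_width: 61.9
gripper_force: 0.0
```

Run:
```python
from h import *
f=grab_frame('wrist'); Rt=R.from_euler('xyz',[-170.64,-6.25,-143.55],degrees=True); n=-Rt.as_matrix()[:,2]
delta(np.array([416.2,13.7,36.1])-5.5*n,Rt); save(f,'w7')
```

```text
from [414.1  24.1  88.6] [-170.8   -6.5 -143.5] shift [-1.5 -1.1 59.1] rotvec [ 0.003 -0.004  0.001] shift in target axes [-1.2 -0.9 59.1]
```

View pics/w7.png

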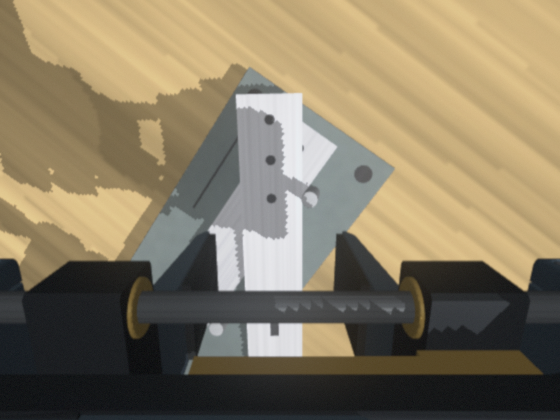

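The rail is straight between the fingers at column 272, with the pin (313,195) clear of the right finger. I'm descending.

Request:
{"name": "move_arm", "arguments": {
  "plan": [
    {"x":-1,"y":-1,"z":25,"rx":0,"ry":0,"rz":0},
    {"x":0,"y":0,"z":20,"rx":0,"ry":0,"rz":0},
    {"x":0,"y":0,"z":9,"rx":0,"ry":0,"rz":0},
    {"x":0,"y":0,"z":4,"rx":0,"ry":0,"rz":0},
    {"x":0,"y":0,"z":0,"rx":0,"ry":0,"rz":0},
    {"x":0,"y":0,"z":0,"rx":0,"ry":0,"rz":0}
  ]
}}

```text
time_s: 18.65
ee_pos: [418.7, 13.2, 34.1]
ee_rot: [-170.6, -6.1, -143.6]
force: [0.8, 0.0, 0.6]
gripper_width: 61.9
gripper_force: 0.0
```

Request:
{"name": "move_arm", "arguments": {
  "plan": [
    {"x":0,"y":0,"z":0,"rx":0,"ry":0,"rz":0},
    {"x":0,"y":0,"z":0,"rx":0,"ry":0,"rz":0},
    {"x":0,"y":0,"z":0,"rx":0,"ry":0,"rz":0},
    {"x":0,"y":0,"z":0,"rx":0,"ry":0,"rz":0},
    {"x":0,"y":0,"z":0,"rx":0,"ry":0,"rz":0},
    {"x":0,"y":0,"z":0,"rx":0,"ry":0,"rz":0}
  ],
  "grip": 0,
  "squeeze": 30
}}

```text
time_s: 19.25
ee_pos: [417.9, 13.2, 33.2]
ee_rot: [-170.7, -6.2, -143.6]
force: [-0.3, 1.2, 4.8]
gripper_width: 39.4
gripper_force: 29.8
```

Request:
{"name": "move_arm", "arguments": {
  "plan": [
    {"x":0,"y":0,"z":-10,"rx":0,"ry":0,"rz":0},
    {"x":0,"y":0,"z":-20,"rx":0,"ry":0,"rz":0},
    {"x":0,"y":0,"z":-22,"rx":0,"ry":0,"rz":0},
    {"x":0,"y":0,"z":0,"rx":-0.038,"ry":-0.0114,"rz":0.1194},
    {"x":0,"y":0,"z":0,"rx":-0.038,"ry":-0.0114,"rz":0.1194},
    {"x":0,"y":0,"z":0,"rx":-0.038,"ry":-0.0114,"rz":0.1194},
    {"x":0,"y":0,"z":0,"rx":-0.038,"ry":-0.0114,"rz":0.1194},
    {"x":0,"y":0,"z":0,"rx":-0.038,"ry":-0.0114,"rz":0.1194},
    {"x":-8,"y":-44,"z":0,"rx":0,"ry":0,"rz":0},
    {"x":0,"y":0,"z":0,"rx":0,"ry":0,"rz":0}
  ]
}}

```text
time_s: 20.25
ee_pos: [428.5, -23.8, 84.6]
ee_rot: [-179.9, 0.1, -177.5]
force: [0.0, 0.7, -1.5]
gripper_width: 39.6
gripper_force: 29.9
```

Run:
```python
from h import *
s=state(); print(s['ee_pos'],s['ee_rot'],s['gripper_width'],s['gripper_force'],s['force'])
for cam in ['wrist','side','top']:
    f=grab_frame(cam)
    for d in masks_of(cam,'rail1'):
        if d['p']>.2:
            r,c=np.nonzero(cv2.erode(d['pixels'].astype(np.uint8),np.ones((5,5)))); p=world(f,c,r)
            if len(p)<30: continue
            A=np.c_[p[:,:2]-p[:,:2].mean(0),np.ones(len(p))]; m=abs(p[:,2]-np.median(p[:,2]))<12; co=np.linalg.lstsq(A[m],p[m,2],rcond=None)[0]
            print(cam,round(d['p'],2),d['box'],rect(f,d['pixels']),co.round(3),p[m,:2].mean(0).round(1))
    pins(f)
```

```text
[428.49510256 -23.78369909  84.55207698] [-1.79902692e+02  1.06808287e-01 -1.77541230e+02] 39.59187870600185 29.85385000705719 [ 0.01210243  0.65242914 -1.48119065]
wrist 0.97 [274.9, 217.9, 90.6, 278.4] [411.1 -25.1  87.8 147.9  39.6   3.2] [ 1.0000e-03 -5.0000e-03  8.7487e+01] [394.9 -25.9]
wrist 0.66 [326.1, 227.9, 31.9, 248.9] [437.5   9.5  28.3 184.4  12.6   3.3] [ 0.0000e+00 -1.0000e-02  2.7994e+01] [392.5   6.7]
pin 278 [378.2  17.   57.1] [374.  13.  50.] [383.  23.  60.] [351. 163.]
side 0.81 [262.6, 239.2, 71.4, 46.6] [441.2 -21.5  87.2 215.   40.5   4.4] [ 2.0000e-03 -4.4000e-02  8.6289e+01] [380.3 -26.7]
side 0.67 [264.9, 248.4, 68.9, 37.1] [449.7 -18.6  28.2 212.   36.8  -3. ] [ 1.5000e-02 -3.4200e-01  2.7158e+01] [435.1 -18.2]
side 0.57 [143.3, 224.1, 32.1, 54.9] [200.6 296.3   8.1 217.8  37.8  51.4] [ 0.028 -0.021  7.17 ] [195.7 290.6]
top 0.75 [279.5, 222.3, 17.4, 71.7] [462.7 -17.8  88.9 179.9  35.8   3.2] [-6.0000e-03  3.0000e-02  8.7988e+01] [410.  -23.9]
top 0.65 [157.4, 319.5, 67.4, 63.7] [202.9 299.   10.  214.7  38.1  51.4] [ 0.021 -0.018  8.735] [201.9 297.7]
pin 6 [569.4 -12.   58. ] [565. -14.  55.] [574. -11.  61.] [275. 184.]
pin 6 [380.5  16.7  58.3] [380.  13.  57.] [382.  21.  60.] [262. 254.]
```

Request:
{"name": "move_arm", "arguments": {
  "plan": [
    {"x":0,"y":0,"z":20,"rx":0,"ry":0,"rz":0},
    {"x":0,"y":0,"z":18,"rx":0,"ry":0,"rz":0},
    {"x":0,"y":0,"z":8,"rx":0,"ry":0,"rz":0},
    {"x":0,"y":0,"z":3,"rx":0,"ry":0,"rz":-0.004},
    {"x":-1,"y":3,"z":0,"rx":0,"ry":0,"rz":0},
    {"x":-1,"y":3,"z":0,"rx":0,"ry":0,"rz":0},
    {"x":-1,"y":3,"z":0,"rx":0,"ry":0,"rz":0},
    {"x":-1,"y":2.5,"z":0,"rx":0,"ry":0,"rz":0},
    {"x":-1,"y":2,"z":0,"rx":0,"ry":0,"rz":0},
    {"x":0,"y":0,"z":0,"rx":0,"ry":0,"rz":0}
  ]
}}

```text
time_s: 21.55
ee_pos: [431.9, -6.5, 35.2]
ee_rot: [180.0, 0.0, -177.1]
force: [0.8, 0.1, -1.7]
gripper_width: 39.1
gripper_force: 29.9
```

Request:
{"name": "move_arm", "arguments": {
  "plan": [
    {"x":-1,"y":1,"z":0,"rx":0,"ry":0,"rz":0},
    {"x":-1,"y":1,"z":0,"rx":0,"ry":0,"rz":0},
    {"x":0,"y":0.5,"z":0,"rx":0,"ry":0,"rz":0},
    {"x":0,"y":0,"z":0,"rx":0,"ry":0,"rz":0}
  ]
}}

```text
time_s: 21.95
ee_pos: [433.0, -4.9, 34.9]
ee_rot: [-179.9, -0.1, -177.1]
force: [-1.0, -5.6, -2.1]
gripper_width: 39.6
gripper_force: 29.8
```

Request:
{"name": "move_arm", "arguments": {
  "plan": [
    {"x":-1,"y":-0.5,"z":1,"rx":0,"ry":0,"rz":0},
    {"x":-1,"y":0,"z":0.5,"rx":0,"ry":0,"rz":0},
    {"x":-1,"y":0,"z":0,"rx":0,"ry":0,"rz":0},
    {"x":-1,"y":0,"z":0,"rx":0,"ry":0,"rz":0},
    {"x":-1,"y":0,"z":0,"rx":0,"ry":0,"rz":0},
    {"x":0,"y":0,"z":0,"rx":0,"ry":0,"rz":0}
  ]
}}

```text
time_s: 22.55
ee_pos: [436.7, -4.7, 33.2]
ee_rot: [-180.0, -0.2, -177.1]
force: [-4.2, -5.3, 0.4]
gripper_width: 39.2
gripper_force: 29.8
```

Request:
{"name": "move_arm", "arguments": {
  "plan": [
    {"x":-1,"y":0,"z":0,"rx":0,"ry":0,"rz":0},
    {"x":-1,"y":0,"z":0,"rx":0,"ry":0,"rz":0},
    {"x":0,"y":0,"z":0,"rx":0,"ry":0,"rz":0}
  ]
}}

```text
time_s: 22.85
ee_pos: [436.8, -4.6, 33.1]
ee_rot: [-180.0, -0.5, -177.1]
force: [-7.9, -5.9, 5.2]
gripper_width: 39.2
gripper_force: 29.8
```

Request:
{"name": "move_arm", "arguments": {
  "plan": [
    {"x":1,"y":0,"z":0,"rx":0,"ry":0,"rz":0},
    {"x":0,"y":0,"z":0,"rx":0,"ry":0,"rz":0}
  ]
}}

```text
time_s: 23.05
ee_pos: [436.7, -4.7, 33.1]
ee_rot: [-180.0, -0.3, -177.1]
force: [-6.2, -5.2, 1.9]
gripper_width: 39.4
gripper_force: 29.8
```

Request:
{"name": "move_arm", "arguments": {
  "plan": [
    {"x":0,"y":0,"z":0,"rx":0,"ry":0,"rz":0},
    {"x":0,"y":0,"z":0,"rx":0,"ry":0,"rz":0},
    {"x":0,"y":0,"z":0,"rx":0,"ry":0,"rz":0},
    {"x":0,"y":0,"z":-5,"rx":0,"ry":0,"rz":0},
    {"x":0,"y":0,"z":-25,"rx":0,"ry":0,"rz":0},
    {"x":20,"y":0,"z":-35,"rx":0,"ry":0,"rz":0},
    {"x":30,"y":0,"z":-35,"rx":0,"ry":0,"rz":0},
    {"x":40,"y":0,"z":0,"rx":0,"ry":0,"rz":0},
    {"x":20,"y":0,"z":0,"rx":0,"ry":0,"rz":0},
    {"x":0,"y":0,"z":0,"rx":0,"ry":0,"rz":0}
  ],
  "grip": 0.68
}}

```text
time_s: 24.05
ee_pos: [327.1, -9.7, 134.0]
ee_rot: [180.0, 0.0, -177.1]
force: [0.1, 0.8, -0.2]
gripper_width: 61.9
gripper_force: 0.0
```

Run:
```python
from h import *
s=state(); print(s['ee_pos'],s['ee_rot'],s['gripper_width'],s['force'])
fs={}
for cam in ['wrist','side','top']:
    f=grab_frame(cam); fs[cam]=f
    for d in masks_of(cam,'rail1'):
        if d['p']>.2: print(cam,round(d['p'],2),d['box'],rect(f,d['pixels']))
    pins(f)
a=fs['wrist']['img'][:,:,::-1][60:260,190:370]; b=fs['side']['img'][200:300,225:325,::-1]
cv2.imwrite('pics/c8.png',np.hstack([cv2.resize(a,(400,444),interpolation=3),cv2.resize(b,(400,444),interpolation=3)]))
```

```text
[327.08839556  -9.67074239 133.95841099] [ 1.79983453e+02  3.99972595e-03 -1.77139589e+02] 61.91775446995976 [ 0.11902531  0.78097    -0.2348741 ]
wrist 0.97 [275.5, 294.3, 49.7, 129.2] [403.6  -6.9  36.4 118.8  37.7   3.3]
wrist 0.61 [276.6, 256.2, 52.9, 59.7] [345.6 -22.   25.3  10.1   0.6 -87.5]
pin 162 [377.1  17.2  56.6] [373.  13.  50.] [383.  22.  60.] [307. 281.]
side 0.74 [144.2, 221.9, 31.0, 59.4] [201.5 295.8   8.2 217.9  37.4  51.8]
side 0.67 [264.6, 243.7, 67.9, 46.6] [451.1  -7.1  36.3 213.5  40.    3.6]Traceback (most recent call last):
  File "<stdin>", line 7, in <module>
  File "h.py", line 17, in rect
    z=np.percentile(p[:,2],70); q=p[abs(p[:,2]-z)<4]
    return _quantile_unchecked(
        a, q, axis, out, overwrite_input, method, keepdims, weights)
    return _ureduce(a,
                    func=_quantile_ureduce_func,
    ...<5 lines>...
                    overwrite_input=overwrite_input,
                    method=method)
    r = func(a, **kwargs)
    result = _quantile(arr,
                       quantiles=q,
    ...<2 lines>...
                       out=out,
                       weights=wgt)
    slices_having_nans = np.isnan(arr[-1, ...])
                                  ~~~^^^^^^^^^
IndexError: index -1 is out of bounds for axis 0 with size 0
```

Run:
```python
from h import *
fs={c:grab_frame(c) for c in ['wrist','side']}
a=fs['wrist']['img'][:,:,::-1][180:300,200:350]; b=fs['side']['img'][205:295,225:325,::-1]
cv2.imwrite('pics/c8.png',np.hstack([cv2.resize(a,(400,320),interpolation=3),cv2.resize(b,(400,320),interpolation=3)]))
# profile: per height, near-end and -y edge of the rails in wrist and side
for cam,f in fs.items():
    r,c=np.mgrid[0:420,0:560]; p=world(f,c.ravel(),r.ravel()); im=f['img'].reshape(-1,3).astype(int)
    ok=(f['z_map'].ravel()>0)&(im.max(1)-im.min(1)<35)
    a=np.radians(2.75); o=np.array([454.1,-3.9]); d=p[:,:2]-o; X=d@[np.cos(a),np.sin(a)]; Y=d@[-np.sin(a),np.cos(a)]
    for lo,hi in [(22.5,26.5),(30,34),(34.5,38)]:
        m=ok&(p[:,2]>lo)&(p[:,2]<hi)&(abs(Y)<40)&(X>-130)&(X<110)
        if m.sum()<5: continue
        e=m&(abs(Y)<15); g=m&(abs(X+60)<40)&(Y<10)
        print(cam,lo,'minX',np.percentile(X[e],[0,5,50]).round(1) if e.sum() else '','Yedge',np.percentile(Y[g],[1,5,50]).round(1) if g.sum() else '')
```

```text
wrist 22.5 minX [-110.  -109.7 -109.4] Yedge 
wrist 30 minX [-110.  -109.8 -109.4] Yedge [-12.3 -12.3 -12.3]
wrist 34.5 minX [-110.1 -106.   -68.2] Yedge [-20.7 -19.5  -5.6]
side 22.5 minX [-110.8 -110.7 -110.6] Yedge [-35.3 -33.1 -21.8]
side 30 minX [-111.7 -104.8   -2.9] Yedge [-22.2 -21.8  -9.1]
side 34.5 minX [-110.6 -102.   -12.8] Yedge [-23.4 -21.8  -7.6]
```

View pics/c8.png

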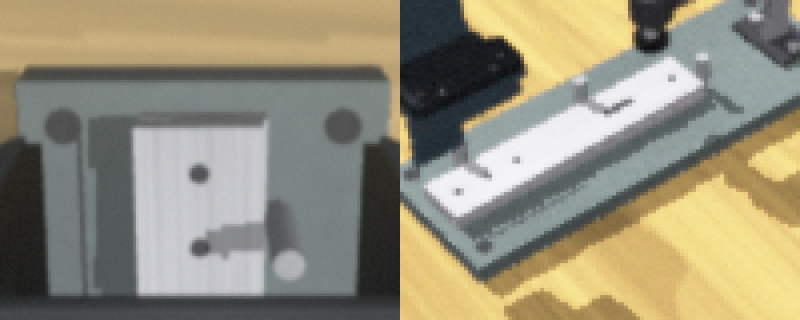

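Both levels show the near end at local x = -109.5 to -110 and the -y edge at about -20.5, so the pack is flush against the pins at (285,265) left and (705,65) right. Before pushing the jaw I'll check the wrist camera's position on the gripper and the jaw geometry.

Run:
```python
from h import *
s=state(); f=grab_frame('wrist'); Rm=cv2.Rodrigues(np.array(f['rvec'],float))[0]; o=-Rm.T@np.array(f['tvec'],float).ravel()
R0=R.from_euler('xyz',s['ee_rot'],degrees=True); print('cam in tool',R0.inv().apply(o-s['ee_pos']).round(1), s['qpos'].round(1))
f=grab_frame('side')
r,c=np.mgrid[0:420,0:560]; p=world(f,c.ravel(),r.ravel()); a=np.radians(2.75); d=p[:,:2]-[454.1,-3.9]; X=d@[np.cos(a),np.sin(a)]; Y=d@[-np.sin(a),np.cos(a)]
m=(f['z_map'].ravel()>0)&(X>50)&(X<230)&(abs(Y)<35)&(p[:,2]>70)
for x in range(55,225,10):
    k=m&(X>=x)&(X<x+10)
    if k.sum(): print(x,k.sum(),'z',p[k,2].min().round(),np.percentile(p[k,2],98).round(),'Y',np.percentile(Y[k],[2,98]).round())
```

```text
cam in tool [  77.4    0.2 -170.9] [ -3.7   0.6 125.    0.   54.4 -96.6]
55 166 z 92.0 259.0 Y [-12.   8.]
65 219 z 93.0 262.0 Y [-17.  10.]
75 100 z 89.0 262.0 Y [-16.   7.]
85 32 z 132.0 169.0 Y [-13.   4.]
95 34 z 128.0 153.0 Y [-13.   7.]
105 33 z 130.0 154.0 Y [-13.   9.]
115 35 z 126.0 154.0 Y [-13.   9.]
125 33 z 128.0 155.0 Y [-13.   9.]
135 35 z 130.0 153.0 Y [-13.   9.]
145 33 z 131.0 153.0 Y [-13.   9.]
155 30 z 130.0 153.0 Y [-12.   9.]
165 61 z 112.0 166.0 Y [-13.  13.]
175 84 z 75.0 182.0 Y [-14.   9.]
185 91 z 72.0 184.0 Y [-14.   6.]
195 77 z 71.0 183.0 Y [-14.   2.]
205 36 z 111.0 166.0 Y [-14.  -2.]
215 7 z 114.0 156.0 Y [-12.  -9.]
```

Request:
{"name": "move_arm", "arguments": {
  "plan": [
    {"x":0,"y":0,"z":-40,"rx":0,"ry":0,"rz":0},
    {"x":0,"y":0,"z":-45,"rx":0,"ry":0,"rz":0},
    {"x":0,"y":0,"z":-45,"rx":0,"ry":0,"rz":0},
    {"x":-20,"y":0,"z":-30,"rx":0,"ry":0,"rz":0},
    {"x":-45,"y":0,"z":0,"rx":0,"ry":0,"rz":0},
    {"x":-45,"y":0,"z":0,"rx":0,"ry":0,"rz":0},
    {"x":-45,"y":0,"z":0,"rx":0,"ry":0,"rz":0},
    {"x":-45,"y":0,"z":0,"rx":0,"ry":0,"rz":0},
    {"x":-45,"y":0,"z":0,"rx":0,"ry":0,"rz":0},
    {"x":-21,"y":-1,"z":0,"rx":0,"ry":0,"rz":0}
  ],
  "grip": 0
}}

```text
time_s: 25.45
ee_pos: [598.9, 2.8, 291.6]
ee_rot: [180.0, -0.1, -177.1]
force: [-0.6, -0.9, -0.5]
gripper_width: 0.4
gripper_force: 0.0
```

Request:
{"name": "move_arm", "arguments": {
  "plan": [
    {"x":0,"y":0,"z":0,"rx":0,"ry":0,"rz":0},
    {"x":0,"y":0,"z":40,"rx":0,"ry":0,"rz":0},
    {"x":0,"y":0,"z":40,"rx":0,"ry":0,"rz":0},
    {"x":0,"y":0,"z":35,"rx":0,"ry":0,"rz":0},
    {"x":0,"y":0,"z":15,"rx":0,"ry":0,"rz":0},
    {"x":0,"y":0,"z":0,"rx":0,"ry":0,"rz":0},
    {"x":0,"y":0,"z":0,"rx":0,"ry":0,"rz":0}
  ]
}}

```text
time_s: 26.15
ee_pos: [595.1, 2.5, 164.3]
ee_rot: [180.0, 0.0, -177.1]
force: [-0.0, 0.0, 0.7]
gripper_width: 0.1
gripper_force: 0.0
```

Request:
{"name": "move_arm", "arguments": {
  "plan": [
    {"x":2,"y":0,"z":5,"rx":0,"ry":0,"rz":0},
    {"x":0,"y":0,"z":5,"rx":0,"ry":0,"rz":0},
    {"x":0,"y":0,"z":4,"rx":0,"ry":0,"rz":0},
    {"x":0,"y":0,"z":4,"rx":0,"ry":0,"rz":0},
    {"x":0,"y":0,"z":4,"rx":0,"ry":0,"rz":0},
    {"x":0,"y":0,"z":4,"rx":0,"ry":0,"rz":0},
    {"x":0,"y":0,"z":4,"rx":0,"ry":0,"rz":0}
  ]
}}

```text
time_s: 26.85
ee_pos: [593.4, 2.4, 133.4]
ee_rot: [180.0, 0.0, -177.1]
force: [0.2, 0.2, 2.5]
gripper_width: 0.5
gripper_force: 1.3
```

Request:
{"name": "move_arm", "arguments": {
  "plan": [
    {"x":0,"y":0,"z":5,"rx":0,"ry":0,"rz":0},
    {"x":0,"y":0,"z":5,"rx":0,"ry":0,"rz":0},
    {"x":0,"y":0,"z":5,"rx":0,"ry":0,"rz":0},
    {"x":0,"y":0,"z":5,"rx":0,"ry":0,"rz":0},
    {"x":0,"y":0,"z":5,"rx":0,"ry":0,"rz":0},
    {"x":0,"y":0,"z":5,"rx":0,"ry":0,"rz":0},
    {"x":0,"y":0,"z":5,"rx":0,"ry":0,"rz":0},
    {"x":0,"y":0,"z":0,"rx":0,"ry":0,"rz":0}
  ]
}}

```text
time_s: 27.65
ee_pos: [593.1, 2.4, 97.7]
ee_rot: [180.0, -0.0, -177.1]
force: [0.5, 0.1, 0.7]
gripper_width: 0.5
gripper_force: 0.0
```

Request:
{"name": "move_arm", "arguments": {
  "plan": [
    {"x":0,"y":0,"z":4,"rx":0,"ry":0,"rz":0},
    {"x":0,"y":0,"z":4,"rx":0,"ry":0,"rz":0},
    {"x":0,"y":0,"z":4,"rx":0,"ry":0,"rz":0},
    {"x":0,"y":0,"z":2,"rx":0,"ry":0,"rz":0},
    {"x":0,"y":0,"z":2,"rx":0,"ry":0,"rz":0}
  ]
}}

```text
time_s: 28.15
ee_pos: [594.6, 2.3, 92.3]
ee_rot: [-180.0, 0.4, -177.1]
force: [-15.9, -0.8, 61.5]
gripper_width: -0.0
gripper_force: 30.4
```

Request:
{"name": "move_arm", "arguments": {
  "plan": [
    {"x":0,"y":0,"z":1,"rx":0,"ry":0,"rz":0},
    {"x":0,"y":0,"z":1,"rx":0,"ry":0,"rz":0},
    {"x":0,"y":0,"z":0,"rx":0,"ry":0,"rz":0}
  ]
}}

```text
time_s: 28.45
ee_pos: [594.6, 2.3, 92.2]
ee_rot: [-180.0, 0.4, -177.1]
force: [-15.8, -0.7, 61.7]
gripper_width: 0.5
gripper_force: 30.4
```

Force is 61 N at 11 mm higher than expected, so I'm backing off and looking.

Request:
{"name": "move_arm", "arguments": {
  "plan": [
    {"x":0,"y":0,"z":-6,"rx":0,"ry":0,"rz":0},
    {"x":0,"y":0,"z":-6,"rx":0,"ry":0,"rz":0},
    {"x":0,"y":0,"z":0,"rx":0,"ry":0,"rz":0}
  ]
}}

```text
time_s: 28.75
ee_pos: [593.6, 2.4, 93.2]
ee_rot: [180.0, 0.1, -177.1]
force: [0.4, -0.1, 3.3]
gripper_width: 0.2
gripper_force: 2.3
```

Run:
```python
from h import *
f=grab_frame('side'); cv2.imwrite('pics/s9.png',cv2.resize(f['img'][130:290,200:400,::-1],(750,600),interpolation=3))
r,c=np.mgrid[0:420,0:560]; p=world(f,c.ravel(),r.ravel()); a=np.radians(2.75); d=p[:,:2]-[454.1,-3.9]; X=d@[np.cos(a),np.sin(a)]; Y=d@[-np.sin(a),np.cos(a)]
m=(f['z_map'].ravel()>0)&(X>50)&(X<230)&(abs(Y)<35)&(p[:,2]>37)
for x in range(55,225,10):
    k=m&(X>=x)&(X<x+10)&(p[:,2]<150)
    if k.sum(): print(x,k.sum(),'z',p[k,2].min().round(),np.percentile(p[k,2],[50,98]).round())
```

```text
55 67 z 39.0 [ 79. 140.]
65 134 z 37.0 [ 96. 148.]
75 55 z 38.0 [ 95. 148.]
85 39 z 37.0 [ 93. 144.]
95 34 z 37.0 [92. 96.]
105 48 z 37.0 [83. 96.]
115 114 z 49.0 [116. 146.]
125 45 z 68.0 [105. 146.]
135 45 z 69.0 [103. 148.]
145 33 z 68.0 [ 89. 145.]
155 14 z 64.0 [83. 93.]
165 22 z 48.0 [59. 90.]
175 18 z 39.0 [63. 74.]
185 15 z 49.0 [58. 74.]
195 19 z 41.0 [64. 75.]
205 15 z 47.0 [59. 72.]
```

View pics/s9.png

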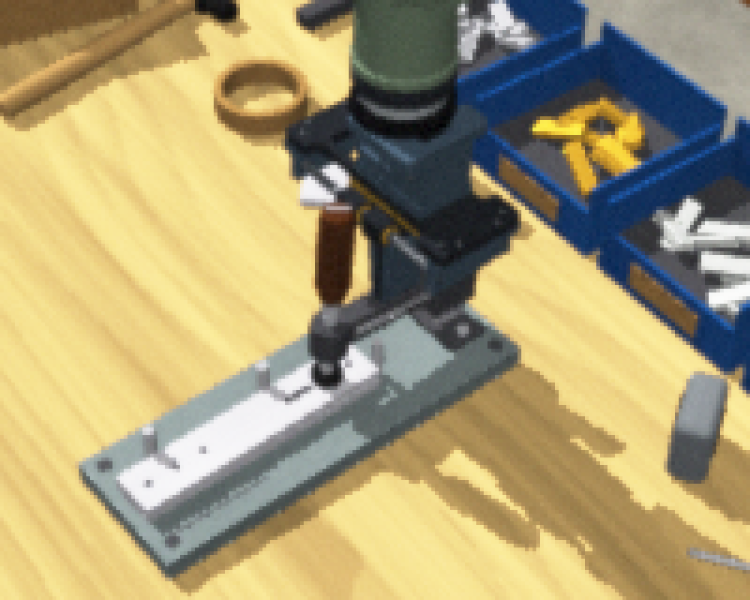

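The jaw has come down and the pad sits on the pack (325,370). The arm slopes up toward the screw, so it has bitten, and the 11 mm came from the screw starting partly extended. Next I'm raising clear to measure tilt and handle axis.

Request:
{"name": "move_arm", "arguments": {
  "plan": [
    {"x":0,"y":0,"z":-10,"rx":0,"ry":0,"rz":0},
    {"x":0,"y":0,"z":-30,"rx":0,"ry":0,"rz":0},
    {"x":0,"y":0,"z":-45,"rx":0,"ry":0,"rz":0},
    {"x":0,"y":0,"z":-45,"rx":0,"ry":0,"rz":0},
    {"x":0,"y":0,"z":-30,"rx":0,"ry":0,"rz":0},
    {"x":40,"y":0,"z":-10,"rx":0,"ry":0,"rz":0},
    {"x":40,"y":0,"z":0,"rx":0,"ry":0,"rz":0},
    {"x":0,"y":0,"z":0,"rx":0,"ry":0,"rz":0}
  ],
  "grip": 0.6
}}

```text
time_s: 29.6
ee_pos: [508.5, -1.7, 262.1]
ee_rot: [180.0, -0.3, -177.1]
force: [0.7, -0.2, -0.5]
gripper_width: 54.8
gripper_force: 0.0
```

```bash
cat > meas.py <<'E'
from h import *
def meas():
    f=grab_frame('side'); a=np.radians(2.75)
    r,c=np.mgrid[0:420,0:560]; p=world(f,c.ravel(),r.ravel()); d=p[:,:2]-[454.1,-3.9]; X=d@[np.cos(a),np.sin(a)]; Y=d@[-np.sin(a),np.cos(a)]
    m=(f['z_map'].ravel()>0)&(X>50)&(X<230)&(abs(Y)<30)&(p[:,2]>37)&(p[:,2]<225)
    xs=[];zs=[]
    for x in range(95,165,5):
        k=m&(X>=x)&(X<x+5)&(p[:,2]<150)
        if k.sum()>5: xs.append(x+2.5); zs.append(np.percentile(p[k,2],95))
    print('arm slope',np.polyfit(xs,zs,1)[0].round(3),np.round(zs))
    im=f['img'].reshape(-1,3).astype(int); h=m&(X>50)&(X<110)&(im[:,0]>im[:,2]*1.5)&(im[:,0]<150)&(p[:,2]>110)
    for z in range(110,215,10):
        k=h&(p[:,2]>=z)&(p[:,2]<z+10)
        if k.sum()>3: print('handle z',z,k.sum(),'X',np.percentile(X[k],[5,50,95]).round(1),'Y',np.percentile(Y[k],[5,50,95]).round(1), p[k,:2].mean(0).round(1))
    print('top',np.percentile(p[h,2],99).round(1))
    for d in landmark_of('side','handle_grip')[:2]: print(d['p'],d['point'],world(f,*map(np.array,d['point']),z=186).round(1))
    f=grab_frame('top')
    for d in landmark_of('top','handle_grip')[:2]: print('top',d['p'],d['point'],world(f,*map(np.array,d['point']),z=186).round(1))
    p=world(f,c.ravel(),r.ravel()); k=(f['z_map'].ravel()>0)&(abs(p[:,0]-530)<30)&(abs(p[:,1])<25)&(p[:,2]>180)&(p[:,2]<225); print('top-cam handle top',p[k].mean(0).round(1),k.sum())
    return f
E
python3 - <<'E'
from meas import *
s=state(); print(s['ee_pos'],s['ee_rot'],s['qpos'].round(1)); meas()
f=grab_frame('wrist')
for d in landmark_of('wrist','handle_grip')[:2]: print('wrist',d['p'],d['point'],world(f,*map(np.array,d['point']),z=186).round(1))
E
```

```text
[508.54790477  -1.69013714 262.08129095] [ 179.97998193   -0.28844497 -177.1385663 ] [ -1.5  10.8  93.   -0.   76.5 -94.3]
arm slope -0.064 [97. 95. 93. 94. 94. 94. 93. 92. 93. 92. 91. 91. 92. 91.]
handle z 120 8 X [66.3 69.7 77.9] Y [-10.9  -8.5  -1.6] [525.3  -7.8]
handle z 130 25 X [65.7 69.9 86.1] Y [-14.1  -8.2   5.7] [527.   -7.4]
handle z 140 25 X [65.7 71.3 87.1] Y [-14.   -9.1   5.7] [528.   -7.5]
handle z 150 31 X [65.7 72.  86.9] Y [-13.3  -6.6   5.9] [527.4  -6.7]
handle z 160 24 X [66.3 71.8 80.7] Y [-13.9  -9.4   7.2] [527.2  -6.6]
handle z 170 30 X [68.3 73.2 84.3] Y [-14.2  -8.9   4.2] [529.2  -7.2]
handle z 180 26 X [67.3 74.1 89.6] Y [-13.7 -10.    2.6] [530.4  -8.2]
handle z 190 34 X [68.6 73.  88.4] Y [-13.2  -9.9   2.9] [529.8  -7.9]
handle z 200 33 X [70.  78.6 88.5] Y [-11.7  -3.8   7.4] [533.   -3.3]
top 205.2
0.53 [287.8, 191.8] [ 5.301e+02 -5.000e-01  1.860e+02]
top 0.27 [425.0, 229.5] [ 437.6 -370.8  186. ]
top-cam handle top [523.8  -1.3 187.5] 8
wrist 0.83 [272.5, 246.0] [535.5  -3.  186. ]
```

Request:
{"name": "move_arm", "arguments": {
  "plan": [
    {"x":-27.8,"y":-0.7,"z":0,"rx":0,"ry":0,"rz":0},
    {"x":0,"y":0,"z":0,"rx":0,"ry":0.05,"rz":0},
    {"x":0,"y":0,"z":0,"rx":0,"ry":0,"rz":-0.13},
    {"x":0,"y":0,"z":0,"rx":0,"ry":0,"rz":-0.13},
    {"x":0,"y":0,"z":0,"rx":0,"ry":0,"rz":-0.13},
    {"x":0,"y":0,"z":0,"rx":0,"ry":0,"rz":-0.13},
    {"x":0,"y":0,"z":0,"rx":0,"ry":0,"rz":-0.13},
    {"x":0,"y":0,"z":0,"rx":0,"ry":0,"rz":-0.13},
    {"x":0,"y":0,"z":0,"rx":0,"ry":0,"rz":0}
  ],
  "grip": 0.75
}}

```text
time_s: 30.8
ee_pos: [542.0, -0.9, 261.9]
ee_rot: [177.9, -2.1, -132.4]
force: [-0.1, 0.6, -0.6]
gripper_width: 68.6
gripper_force: 0.0
```

Run:
```python
from h import *
s=state(); R0=R.from_euler('xyz',s['ee_rot'],degrees=True); print(s['ee_pos'],s['qpos'].round(1),R0.as_matrix()[:,2].round(3))
print('to go',R0.inv().apply(np.array([531.5,-1,167])-s['ee_pos']).round(1))
f=grab_frame('wrist')
for d in landmark_of('wrist','handle_grip')[:2]: print('wrist',d['p'],d['point'],world(f,*map(np.array,d['point']),z=186).round(1))
r,c=np.mgrid[0:420,0:560]; p=world(f,c.ravel(),r.ravel()); k=(f['z_map'].ravel()>0)&(np.hypot(p[:,0]-530,p[:,1])<40)&(p[:,2]>120)&(p[:,2]<212)
print(k.sum(), np.percentile(p[k],[2,50,98],axis=0).round(1) if k.sum() else '')
```

```text
[541.96096964  -0.88543127 261.92099635] [  -1.2   15.4   87.    -0.2   80.6 -138.7] [-0.051 -0.002 -0.999]
to go [ 3.7  4.2 95.3]
wrist 0.8 [282.2, 216.7] [533.1   0.8 186. ]
1669 [[521.8 -13.  135.9]
 [533.   -4.  202.5]
 [547.3  10.2 207.3]]
```

Request:
{"name": "move_arm", "arguments": {
  "plan": [
    {"x":2.9,"y":3.7,"z":20,"rx":0,"ry":0,"rz":0},
    {"x":0,"y":0,"z":30,"rx":0,"ry":0,"rz":0},
    {"x":0,"y":0,"z":30,"rx":0,"ry":0,"rz":0},
    {"x":0,"y":0,"z":15,"rx":0,"ry":0,"rz":0},
    {"x":0,"y":0,"z":0,"rx":0,"ry":0,"rz":0},
    {"x":0,"y":0,"z":0,"rx":0,"ry":0,"rz":0}
  ]
}}

```text
time_s: 31.5
ee_pos: [532.4, -0.8, 168.3]
ee_rot: [178.0, -2.0, -132.5]
force: [0.2, -0.2, -0.4]
gripper_width: 68.3
gripper_force: 0.0
```

Request:
{"name": "move_arm", "arguments": {
  "plan": [
    {"x":0,"y":0,"z":0,"rx":0,"ry":0,"rz":0},
    {"x":0,"y":0,"z":0,"rx":0,"ry":0,"rz":0},
    {"x":0,"y":0,"z":0,"rx":0,"ry":0,"rz":0},
    {"x":0,"y":0,"z":0,"rx":0,"ry":0,"rz":0},
    {"x":0,"y":0,"z":0,"rx":0,"ry":0,"rz":0},
    {"x":0,"y":0,"z":0,"rx":0,"ry":0,"rz":0},
    {"x":0,"y":0,"z":0,"rx":0,"ry":0,"rz":0}
  ],
  "grip": 0,
  "squeeze": 45
}}

```text
time_s: 32.2
ee_pos: [532.7, -1.2, 168.1]
ee_rot: [178.1, -2.0, -132.4]
force: [1.8, -2.5, 0.5]
gripper_width: 25.3
gripper_force: 45.0
```

Request:
{"name": "move_arm", "arguments": {
  "plan": [
    {"x":0,"y":0,"z":0,"rx":0,"ry":0,"rz":0.13},
    {"x":0,"y":0,"z":0,"rx":0,"ry":0,"rz":0.13},
    {"x":0,"y":0,"z":0,"rx":0,"ry":0,"rz":0.13},
    {"x":0,"y":0,"z":0,"rx":0,"ry":0,"rz":0.13},
    {"x":0,"y":0,"z":0,"rx":0,"ry":0,"rz":0.13},
    {"x":0,"y":0,"z":0,"rx":0,"ry":0,"rz":0.13},
    {"x":0,"y":0,"z":0,"rx":0,"ry":0,"rz":0.13},
    {"x":0,"y":0,"z":0,"rx":0,"ry":0,"rz":0.13},
    {"x":0,"y":0,"z":0,"rx":0,"ry":0,"rz":0.13},
    {"x":0,"y":0,"z":0,"rx":0,"ry":0,"rz":0.13}
  ]
}}

```text
time_s: 33.2
ee_pos: [532.5, 0.9, 168.0]
ee_rot: [-178.8, -2.5, 152.7]
force: [3.4, 3.6, -0.4]
gripper_width: 25.3
gripper_force: 45.0
```

Run:
```python
from h import *
s=state(); print(s['ee_pos'],s['ee_rot'],s['qpos'].round(1),s['force'],s['torque'],s['gripper_width'])
```

```text
[532.47984675   0.91297385 168.03748158] [-178.78979278   -2.49286526  152.74146308] [ -1.1  17.9  97.3   0.   67.6 -63.9] [ 3.42147581  3.58133801 -0.38209978] [ 0.93990959 -0.42030283  0.07412926] 25.283180390444862
```

Request:
{"name": "move_arm", "arguments": {
  "plan": [
    {"x":0,"y":0,"z":0,"rx":0,"ry":0,"rz":0.13},
    {"x":0,"y":0,"z":0,"rx":0,"ry":0,"rz":0.13},
    {"x":0,"y":0,"z":0,"rx":0,"ry":0,"rz":0.13},
    {"x":0,"y":0,"z":0,"rx":0,"ry":0,"rz":0.13},
    {"x":0,"y":0,"z":0,"rx":0,"ry":0,"rz":0.13},
    {"x":0,"y":0,"z":0,"rx":0,"ry":0,"rz":0.13},
    {"x":0,"y":0,"z":0,"rx":0,"ry":0,"rz":0.13},
    {"x":0,"y":0,"z":0,"rx":0,"ry":0,"rz":0.13},
    {"x":0,"y":0,"z":0,"rx":0,"ry":0,"rz":0.13},
    {"x":0,"y":0,"z":0,"rx":0,"ry":0,"rz":0.13}
  ]
}}

```text
time_s: 34.2
ee_pos: [535.1, 1.9, 167.8]
ee_rot: [-177.6, 0.3, 78.3]
force: [10.8, 6.1, -5.9]
gripper_width: 25.4
gripper_force: 45.0
```

Request:
{"name": "move_arm", "arguments": {
  "plan": [
    {"x":0,"y":0,"z":0,"rx":0,"ry":0,"rz":0.13},
    {"x":0,"y":0,"z":0,"rx":0,"ry":0,"rz":0.13},
    {"x":0,"y":0,"z":0,"rx":0,"ry":0,"rz":0.13},
    {"x":0,"y":0,"z":0,"rx":0,"ry":0,"rz":0.13},
    {"x":0,"y":0,"z":0,"rx":0,"ry":0,"rz":0.13},
    {"x":0,"y":0,"z":0,"rx":0,"ry":0,"rz":0.13},
    {"x":0,"y":0,"z":0,"rx":0,"ry":0,"rz":0.13},
    {"x":0,"y":0,"z":0,"rx":0,"ry":0,"rz":0.13},
    {"x":0,"y":0,"z":0,"rx":0,"ry":0,"rz":0.13},
    {"x":0,"y":0,"z":0,"rx":0,"ry":0,"rz":0.13}
  ]
}}

```text
time_s: 35.2
ee_pos: [537.5, 0.3, 167.7]
ee_rot: [-179.9, 2.2, 3.8]
force: [15.3, 1.3, -9.2]
gripper_width: 25.2
gripper_force: 45.0
```

Run:
```python
from h import *
s=state(); print(s['ee_pos'],s['ee_rot'],s['qpos'].round(1),s['force'],s['torque'],s['gripper_width'])
f=grab_frame('side'); cv2.imwrite('pics/s10.png',cv2.resize(f['img'][130:290,200:400,::-1],(750,600),interpolation=3))
```

```text
[5.37478829e+02 2.92203176e-01 1.67657073e+02] [-179.87251715    2.1649816     3.82349304] [-1.2 18.  97.1 -0.1 67.  85. ] [15.28297561  1.34160354 -9.21493627] [ 0.43793778 -2.0762359   0.18421785] 25.172963798492315
```

Request:
{"name": "move_arm", "arguments": {
  "plan": [
    {"x":2,"y":0,"z":0,"rx":0,"ry":-0.015,"rz":0},
    {"x":2,"y":0,"z":0,"rx":0,"ry":-0.015,"rz":0},
    {"x":0,"y":0,"z":0,"rx":0,"ry":0,"rz":0.13},
    {"x":0,"y":0,"z":0,"rx":0,"ry":0,"rz":0.13},
    {"x":0,"y":0,"z":0,"rx":0,"ry":0,"rz":0.13},
    {"x":0,"y":0,"z":0,"rx":0,"ry":0,"rz":0.13},
    {"x":0,"y":0,"z":0,"rx":0,"ry":0,"rz":0.13},
    {"x":0,"y":0,"z":0,"rx":0,"ry":0,"rz":0.13},
    {"x":0,"y":0,"z":0,"rx":0,"ry":0,"rz":0}
  ]
}}

```text
time_s: 36.15
ee_pos: [538.8, -1.0, 167.4]
ee_rot: [177.0, 3.0, -40.8]
force: [8.6, -1.7, -5.6]
gripper_width: 24.8
gripper_force: 45.0
```

Run:
```python
from h import *
s=state(); print(s['ee_pos'],s['ee_rot'],s['qpos'].round(1),s['force'],s['torque'],s['gripper_width'])
```

```text
[538.84110264  -0.98872555 167.36787753] [177.02048188   2.97778638 -40.77113216] [ -1.1  19.2  95.4  -0.4  69.5 129.8] [ 8.61367548 -1.65098315 -5.56219507] [-0.26984495 -1.26108889 -0.09662074] 24.796379945725327
```

View pics/s10.png

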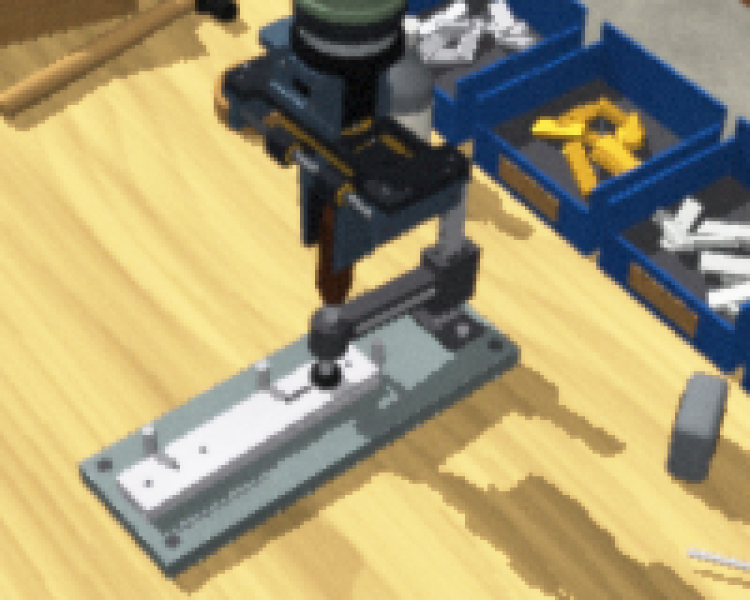

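The wrist turned the handle 268° and the arm visibly tilts (325,320), with the pad on the pack at (325,372). I'm opening, turning back half a turn, and re-gripping.

Request:
{"name": "move_arm", "arguments": {
  "plan": [
    {"x":0,"y":0,"z":0,"rx":0,"ry":0,"rz":0},
    {"x":0,"y":0,"z":0,"rx":0,"ry":0,"rz":0},
    {"x":0,"y":0,"z":0,"rx":0,"ry":0,"rz":0},
    {"x":0,"y":0,"z":0,"rx":0,"ry":0,"rz":-0.13},
    {"x":0,"y":0,"z":0,"rx":0,"ry":0,"rz":-0.13},
    {"x":0,"y":0,"z":0,"rx":0,"ry":0,"rz":-0.13},
    {"x":0,"y":0,"z":0,"rx":0,"ry":0,"rz":-0.13},
    {"x":0,"y":0,"z":0,"rx":0,"ry":0,"rz":-0.13},
    {"x":0,"y":0,"z":0,"rx":0,"ry":0,"rz":-0.13},
    {"x":0,"y":0,"z":0,"rx":0,"ry":0,"rz":-0.13}
  ],
  "grip": 0.6
}}

```text
time_s: 37.15
ee_pos: [535.3, -0.4, 167.7]
ee_rot: [-179.3, 4.6, 11.9]
force: [0.5, 0.2, -0.5]
gripper_width: 54.8
gripper_force: 0.0
```

Request:
{"name": "move_arm", "arguments": {
  "plan": [
    {"x":0,"y":0,"z":0,"rx":0,"ry":0,"rz":-0.13},
    {"x":0,"y":0,"z":0,"rx":0,"ry":0,"rz":-0.13},
    {"x":0,"y":0,"z":0,"rx":0,"ry":0,"rz":-0.13},
    {"x":0,"y":0,"z":0,"rx":0,"ry":0,"rz":-0.13},
    {"x":0,"y":0,"z":0,"rx":0,"ry":0,"rz":-0.13},
    {"x":0,"y":0,"z":0,"rx":0,"ry":0,"rz":-0.13},
    {"x":0,"y":0,"z":0,"rx":0,"ry":0,"rz":-0.13},
    {"x":0,"y":0,"z":0,"rx":0,"ry":0,"rz":-0.13},
    {"x":0,"y":0,"z":0,"rx":0,"ry":0,"rz":-0.13},
    {"x":0,"y":0,"z":0,"rx":0,"ry":0,"rz":-0.13}
  ]
}}

```text
time_s: 38.15
ee_pos: [535.3, -0.4, 167.7]
ee_rot: [-175.4, 0.5, 86.4]
force: [-0.5, 0.1, -0.4]
gripper_width: 54.4
gripper_force: 0.0
```

Request:
{"name": "move_arm", "arguments": {
  "plan": [
    {"x":0,"y":0,"z":0,"rx":0,"ry":0,"rz":-0.13},
    {"x":0,"y":0,"z":0,"rx":0,"ry":0,"rz":-0.13},
    {"x":0,"y":0,"z":0,"rx":0,"ry":0,"rz":-0.13},
    {"x":0,"y":0,"z":0,"rx":0,"ry":0,"rz":-0.13},
    {"x":0,"y":0,"z":0,"rx":0,"ry":0,"rz":-0.13},
    {"x":0,"y":0,"z":0,"rx":0,"ry":0,"rz":-0.13},
    {"x":0,"y":0,"z":0,"rx":0,"ry":0,"rz":-0.13},
    {"x":0,"y":0,"z":0,"rx":0,"ry":0,"rz":0}
  ]
}}

```text
time_s: 38.95
ee_pos: [535.3, -0.4, 167.7]
ee_rot: [-176.7, -3.3, 138.1]
force: [-0.0, 0.2, -0.0]
gripper_width: 54.7
gripper_force: 0.0
```

Request:
{"name": "move_arm", "arguments": {
  "plan": [
    {"x":0,"y":0,"z":0,"rx":0,"ry":0,"rz":0},
    {"x":0,"y":0,"z":0,"rx":0,"ry":0,"rz":0},
    {"x":0,"y":0,"z":0,"rx":0,"ry":0,"rz":0},
    {"x":0,"y":0,"z":0,"rx":0,"ry":0,"rz":0},
    {"x":0,"y":0,"z":0,"rx":0,"ry":0,"rz":0},
    {"x":0,"y":0,"z":0,"rx":0,"ry":0,"rz":0}
  ],
  "grip": 0,
  "squeeze": 50
}}

```text
time_s: 39.55
ee_pos: [536.6, 0.1, 167.7]
ee_rot: [-176.9, -3.2, 138.1]
force: [2.9, 3.0, -2.1]
gripper_width: 25.1
gripper_force: 50.0
```

Request:
{"name": "move_arm", "arguments": {
  "plan": [
    {"x":-2,"y":2,"z":0,"rx":0,"ry":0,"rz":0.13},
    {"x":0,"y":0,"z":0,"rx":0,"ry":0,"rz":0.13},
    {"x":0,"y":0,"z":0,"rx":0,"ry":0,"rz":0.13},
    {"x":0,"y":0,"z":0,"rx":0,"ry":0,"rz":0.13},
    {"x":0,"y":0,"z":0,"rx":0,"ry":0,"rz":0.13},
    {"x":0,"y":0,"z":0,"rx":0,"ry":0,"rz":0.13},
    {"x":0,"y":0,"z":0,"rx":0,"ry":0,"rz":0.13},
    {"x":0,"y":0,"z":0,"rx":0,"ry":0,"rz":0.13},
    {"x":0,"y":0,"z":0,"rx":0,"ry":0,"rz":0.13},
    {"x":0,"y":0,"z":0,"rx":0,"ry":0,"rz":0.13}
  ]
}}

```text
time_s: 40.55
ee_pos: [537.5, 0.5, 167.5]
ee_rot: [-175.9, 2.3, 63.5]
force: [0.2, 2.7, 1.1]
gripper_width: 25.2
gripper_force: 50.0
```

Request:
{"name": "move_arm", "arguments": {
  "plan": [
    {"x":0,"y":0,"z":0,"rx":0,"ry":0,"rz":0.13},
    {"x":0,"y":0,"z":0,"rx":0,"ry":0,"rz":0.13},
    {"x":0,"y":0,"z":0,"rx":0,"ry":0,"rz":0.1},
    {"x":0,"y":0,"z":0,"rx":0,"ry":0,"rz":0}
  ]
}}

```text
time_s: 40.95
ee_pos: [537.8, 0.5, 167.4]
ee_rot: [-176.9, 3.5, 43.2]
force: [-0.1, 2.8, 1.2]
gripper_width: 25.5
gripper_force: 50.0
```

Request:
{"name": "move_arm", "arguments": {
  "plan": [
    {"x":0,"y":0,"z":0,"rx":0,"ry":0,"rz":0},
    {"x":0,"y":0,"z":0,"rx":0,"ry":0,"rz":0},
    {"x":0,"y":0,"z":0,"rx":0,"ry":0,"rz":0},
    {"x":0,"y":0,"z":-10,"rx":0,"ry":0,"rz":0},
    {"x":0,"y":0,"z":-40,"rx":0,"ry":0,"rz":0},
    {"x":0,"y":0,"z":-50,"rx":0,"ry":0,"rz":0},
    {"x":0,"y":0,"z":-20,"rx":0,"ry":0,"rz":0},
    {"x":0,"y":0,"z":0,"rx":0,"ry":0,"rz":0}
  ],
  "grip": 0.7
}}

```text
time_s: 41.75
ee_pos: [550.2, -0.1, 291.6]
ee_rot: [-177.4, 3.2, 43.2]
force: [-0.1, 0.5, 0.5]
gripper_width: 63.9
gripper_force: 0.0
```

Run:
```python
from meas import *
s=state(); print(s['ee_pos'],s['ee_rot'],s['qpos'].round(1),s['force'],s['gripper_width']); meas()
f=grab_frame('side'); a=np.radians(2.75)
r,c=np.mgrid[0:420,0:560]; p=world(f,c.ravel(),r.ravel()); d=p[:,:2]-[454.1,-3.9]; X=d@[np.cos(a),np.sin(a)]; Y=d@[-np.sin(a),np.cos(a)]
ok=(f['z_map'].ravel()>0)&(X>-130)&(X<50)&(abs(Y)<40)
for lo,hi in [(22.5,26.5),(30,34),(34.5,38)]:
    m=ok&(p[:,2]>lo)&(p[:,2]<hi); e=m&(abs(Y)<15); g=m&(abs(X+60)<40)&(Y<10)
    print(lo,np.percentile(X[e],[0,5]).round(1),np.percentile(Y[g],[1,5]).round(1))
pins(f)
for cam in ['top','side']:
    f=grab_frame(cam)
    for l in ['squeeze','trigger_face']:
        for d in landmark_of(cam,l)[:3]: print(cam,l,round(d['p'],2),d['point'],world(f,*map(np.array,d['point']),z=60).round(1))
```

```text
[ 5.50181801e+02 -7.38533880e-02  2.91624787e+02] [-177.44255815    3.16195745   43.15520415] [-1.  16.1 81.8 -0.4 86.1 46. ] [-0.10617141  0.49097527  0.48122458] 63.92736397961206
arm slope -0.092 [99. 99. 96. 97. 97. 98. 97. 99. 95. 94. 92. 94. 94. 92.]
handle z 120 8 X [68.5 71.2 80.9] Y [-11.4  -9.5  -3.3] [527.4  -8.5]
handle z 130 29 X [66.9 72.  84.5] Y [-13.5  -8.4   5.6] [528.   -6.9]
handle z 140 23 X [67.3 73.5 89.8] Y [-12.4  -7.8   1.9] [529.9  -6.9]
handle z 150 28 X [68.6 73.1 87.2] Y [-14.7 -10.    5.2] [529.7  -7.8]
handle z 160 30 X [70.1 74.  86.7] Y [-13.6  -9.3   6.6] [530.5  -5.9]
handle z 170 29 X [70.9 75.1 91.8] Y [-13.5  -9.    4.2] [532.7  -7.5]
handle z 180 26 X [71.5 75.9 90.7] Y [-13.4  -8.8   4.1] [532.4  -7.1]
handle z 190 34 X [72.5 78.  92.2] Y [-13.6 -10.2   4.4] [534.5  -7.3]
handle z 200 29 X [74.8 81.9 91.3] Y [-11.7  -5.1   4.6] [536.9  -4.3]
top 204.1
0.72 [289.3, 192.5] [531.7  -5.1 186. ]
0.17 [271.1, 159.0] [571.8 141.2 186. ]
top 0.59 [343.6, 136.0] [ 663.  -180.1  186. ]
top 0.34 [272.0, 228.8] [431.4 -11.5 186. ]
top-cam handle top [553.2   0.8 200.8] 3
22.5 [-110.9 -110.8] [-36.7 -31.5]
30 [-110.7 -102.6] [-23.5 -22.5]
34.5 [-111.5 -102.8] [-22.6 -20.7]
pin 11 [567.   -9.9  56.5] [563. -15.  51.] [574.  -4.  61.] [300. 221.]
pin 14 [481.5  21.2  55.4] [477.  17.  50.] [486.  27.  59.] [270. 228.]
pin 9 [523.7  -3.4  54.2] [520.  -5.  50.] [529.   1.  61.] [286. 227.]
pin 13 [376.8  15.5  55.5] [372.  12.  50.] [381.  22.  61.] [239. 245.]
top squeeze 0.66 [424.1, 229.1] [ 454.4 -405.7   60. ]
top squeeze 0.37 [399.4, 141.7] [ 691.9 -346.1   60. ]
top trigger_face 0.62 [434.1, 233.9] [ 442.3 -431.4   60. ]
side squeeze 0.75 [362.0, 344.3] [ 450.2 -403.9   60. ]
side trigger_face 0.65 [370.9, 357.0] [ 445.6 -438.3   60. ]
side trigger_face 0.33 [266.6, 244.2] [438.4 -29.   60. ]
```

Tilt rose from 0.064 to about 0.09 and the pack has not moved. On to the scanner.

Run:
```python
from h import *
delta([452,-405,250],R.from_euler('xyz',[180,0,0],degrees=True))
```

```text
from [5.480e+02 2.000e-01 2.866e+02] [-177.     3.6   43.2] shift [-344.3  232.5   46.1] rotvec [-0.026  0.079  0.751] shift in target axes [-96.  405.2  36.6]
```

Request:
{"name": "move_arm", "arguments": {
  "plan": [
    {"x":0,"y":0,"z":0,"rx":-0.0043,"ry":0.0132,"rz":0.1252},
    {"x":0,"y":0,"z":0,"rx":-0.0043,"ry":0.0132,"rz":0.1252},
    {"x":0,"y":0,"z":0,"rx":-0.0043,"ry":0.0132,"rz":0.1252},
    {"x":0,"y":0,"z":0,"rx":-0.0043,"ry":0.0132,"rz":0.1252},
    {"x":0,"y":0,"z":0,"rx":-0.0043,"ry":0.0132,"rz":0.1252},
    {"x":0,"y":0,"z":0,"rx":-0.0043,"ry":0.0132,"rz":0.1252}
  ],
  "grip": 1
}}

```text
time_s: 42.9
ee_pos: [548.1, 0.1, 286.9]
ee_rot: [-180.0, -0.1, -0.3]
force: [0.8, -0.5, 0.6]
gripper_width: 91.1
gripper_force: 0.0
```

Request:
{"name": "move_arm", "arguments": {
  "plan": [
    {"x":-10.7,"y":45,"z":0,"rx":0,"ry":0,"rz":0},
    {"x":-10.7,"y":45,"z":0,"rx":0,"ry":0,"rz":0},
    {"x":-10.7,"y":45,"z":0,"rx":0,"ry":0,"rz":0},
    {"x":-10.7,"y":45,"z":0,"rx":0,"ry":0,"rz":0},
    {"x":-10.7,"y":45,"z":0,"rx":0,"ry":0,"rz":0},
    {"x":-10.7,"y":45,"z":0,"rx":0,"ry":0,"rz":0},
    {"x":-10.7,"y":45,"z":12,"rx":0,"ry":0,"rz":0},
    {"x":-10.7,"y":45,"z":12,"rx":0,"ry":0,"rz":0},
    {"x":-10.4,"y":45,"z":12,"rx":0,"ry":0,"rz":0},
    {"x":0,"y":0,"z":0,"rx":0,"ry":0,"rz":0}
  ]
}}

```text
time_s: 43.9
ee_pos: [449.8, -409.2, 247.9]
ee_rot: [-179.9, 0.1, -0.3]
force: [1.6, -0.9, -0.9]
gripper_width: 91.4
gripper_force: 0.0
```

Run:
```python
from h import *
s=state(); print(s['ee_pos'],s['ee_rot'],s['qpos'].round(1))
f=grab_frame('wrist'); save(f,'w11')
for l in ['squeeze','trigger_face']:
    for d in landmark_of('wrist',l)[:3]: print(l,round(d['p'],2),d['point'],world(f,*map(np.array,d['point']),z=60).round(1))
for d in masks_of('wrist','trigger')[:2]: print(d['p'],d['box'],rect(f,d['pixels']))
r,c=np.mgrid[0:420,0:560]; p=world(f,c.ravel(),r.ravel()); im=f['img'].reshape(-1,3).astype(int)
k=(f['z_map'].ravel()>0)&(p[:,2]>66)&(p[:,2]<80)&(abs(p[:,0]-450)<45)&(p[:,1]<-370)&(p[:,1]>-420)
q=p[k]; print(len(q)); 
for x in range(410,500,8):
    m=k&(p[:,0]>=x)&(p[:,0]<x+8)
    if m.sum()>5: print(x,m.sum(),np.percentile(p[m,1],[2,98]).round(1),np.median(p[m,2]).round(1))
```

```text
[ 449.83847347 -409.21549332  247.91706429] [-1.79946131e+02  1.43244135e-01 -3.09400887e-01] [-43.3  20.4  81.6  -0.1  78.1  47. ]
squeeze 0.57 [266.3, 191.1] [ 445.  -399.7   60. ]
trigger_face 0.6 [295.4, 191.6] [ 444.3 -430.2   60. ]
0.78 [293.9, 175.1, 17.7, 51.9] [ 463.1 -428.3   70.2   51.4    9.    -2.5]
2506
410 212 [-405.4 -377.1] 74.4
418 213 [-406.5 -377.2] 74.4
426 215 [-407.6 -378.6] 74.4
434 219 [-408.4 -379.9] 74.4
442 231 [-408.8 -380.1] 74.4
450 230 [-409.9 -381.4] 74.4
458 232 [-410.9 -382.6] 74.3
466 238 [-412.  -382.8] 74.5
474 238 [-413. -384.] 74.5
482 241 [-414.  -385.3] 74.2
490 114 [-412.  -386.4] 73.2
```

View pics/w11.png

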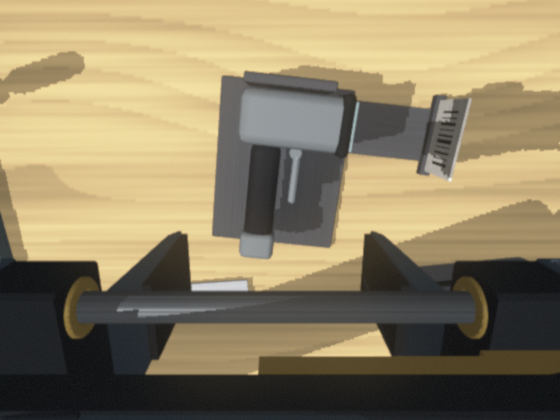

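The wrist view shows the scanner with grip at (260,190) and trigger at (293,178); back edge fits give yaw -6.9° and squeeze at about (446,-401,60). I'm aligning and descending with the gripper open.

Request:
{"name": "move_arm", "arguments": {
  "plan": [
    {"x":0,"y":0,"z":0,"rx":0,"ry":0,"rz":0.115},
    {"x":-4.8,"y":-7.7,"z":30,"rx":0,"ry":0,"rz":0},
    {"x":0,"y":0,"z":40,"rx":0,"ry":0,"rz":0},
    {"x":0,"y":0,"z":40,"rx":0,"ry":0,"rz":0},
    {"x":0,"y":0,"z":30,"rx":0,"ry":0,"rz":0},
    {"x":0,"y":0,"z":0,"rx":0,"ry":0,"rz":0},
    {"x":0,"y":0,"z":0,"rx":0,"ry":0,"rz":0}
  ]
}}

```text
time_s: 44.8
ee_pos: [449.7, -396.0, 112.0]
ee_rot: [180.0, -0.1, -6.5]
force: [0.8, 0.3, 2.3]
gripper_width: 91.4
gripper_force: 0.0
```

Run:
```python
from h import *
delta([446,-401,43],R.from_euler('xyz',[180,0,-6.9],degrees=True))
```

```text
from [ 449.7 -396.   112. ] [ 1.8e+02 -1.0e-01 -6.5e+00] shift [-3.2  5.4 69. ] rotvec [ 0.    -0.002  0.007] shift in target axes [-3.   5.4 69. ]
```

Request:
{"name": "move_arm", "arguments": {
  "plan": [
    {"x":-3,"y":5.4,"z":0,"rx":0,"ry":0,"rz":0.007},
    {"x":0,"y":0,"z":20,"rx":0,"ry":0,"rz":0},
    {"x":0,"y":0,"z":20,"rx":0,"ry":0,"rz":0},
    {"x":0,"y":0,"z":19,"rx":0,"ry":0,"rz":0},
    {"x":0,"y":0,"z":10,"rx":0,"ry":0,"rz":0},
    {"x":0,"y":0,"z":0,"rx":0,"ry":0,"rz":0},
    {"x":0,"y":0,"z":0,"rx":0,"ry":0,"rz":0}
  ]
}}

```text
time_s: 45.5
ee_pos: [445.8, -402.4, 43.1]
ee_rot: [179.9, -0.2, -7.0]
force: [1.3, -0.6, 1.3]
gripper_width: 91.4
gripper_force: 0.0
```

Request:
{"name": "move_arm", "arguments": {
  "plan": [
    {"x":0,"y":0,"z":0,"rx":0,"ry":0,"rz":0},
    {"x":0,"y":0,"z":0,"rx":0,"ry":0,"rz":0},
    {"x":0,"y":0,"z":0,"rx":0,"ry":0,"rz":0},
    {"x":0,"y":0,"z":0,"rx":0,"ry":0,"rz":0},
    {"x":0,"y":0,"z":0,"rx":0,"ry":0,"rz":0},
    {"x":0,"y":0,"z":0,"rx":0,"ry":0,"rz":0},
    {"x":0,"y":0,"z":0,"rx":0,"ry":0,"rz":0},
    {"x":0,"y":0,"z":0,"rx":0,"ry":0,"rz":0},
    {"x":0,"y":0,"z":0,"rx":0,"ry":0,"rz":0}
  ],
  "grip": 0,
  "squeeze": 25
}}

```text
time_s: 46.4
ee_pos: [444.6, -400.6, 41.8]
ee_rot: [-179.9, 0.0, -7.0]
force: [-1.7, 4.7, 4.3]
gripper_width: 42.5
gripper_force: 26.1
```

Request:
{"name": "move_arm", "arguments": {
  "plan": [
    {"x":0,"y":0,"z":0,"rx":0,"ry":0,"rz":0},
    {"x":0,"y":0,"z":0,"rx":0,"ry":0,"rz":0},
    {"x":0,"y":0,"z":0,"rx":0,"ry":0,"rz":0},
    {"x":0,"y":0,"z":0,"rx":0,"ry":0,"rz":0}
  ],
  "grip": 0,
  "squeeze": 45
}}

```text
time_s: 46.8
ee_pos: [444.6, -400.5, 41.8]
ee_rot: [-179.9, 0.0, -7.0]
force: [-3.5, 4.4, 4.6]
gripper_width: 42.2
gripper_force: 46.0
```

Run:
```python
from h import *
s=state(); print(s['ee_pos'],s['force'],s['gripper_width'],s['gripper_force'])
for cam in ['side','top','wrist']:
    f=grab_frame(cam)
    if cam=='wrist': cv2.imwrite('pics/w12.png',f['img'][100:400,130:430,::-1].repeat(2,0).repeat(2,1))
    for d in landmark_of(cam,'trigger_face')[:2]: print(cam,round(d['p'],2),d['point'],world(f,*map(np.array,d['point']),z=60).round(1))
```

```text
[ 444.5696798  -400.46569309   41.78750773] [-3.4991948   4.43300549  4.61912818] 42.17621834495781 45.97260430455208
```

View pics/w12.png

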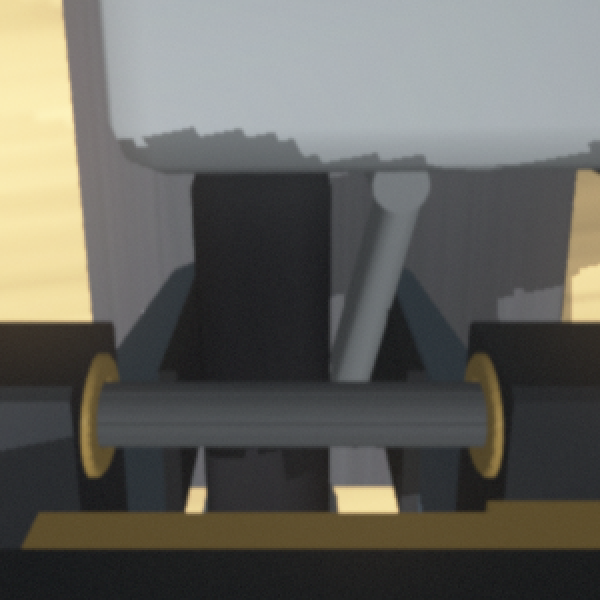

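At 25 to 45 N the width stays at 42 mm, and the trigger (350,330) slants fully in against the grip: it is on its stop. Letting go and retreating.

Request:
{"name": "move_arm", "arguments": {
  "plan": [
    {"x":0,"y":0,"z":0,"rx":0,"ry":0,"rz":0},
    {"x":0,"y":0,"z":0,"rx":0,"ry":0,"rz":0},
    {"x":0,"y":0,"z":0,"rx":0,"ry":0,"rz":0},
    {"x":0,"y":0,"z":0,"rx":0,"ry":0,"rz":0},
    {"x":0,"y":0,"z":-30,"rx":0,"ry":0,"rz":0},
    {"x":0,"y":0,"z":-45,"rx":0,"ry":0,"rz":0},
    {"x":0,"y":0,"z":-45,"rx":0,"ry":0,"rz":0},
    {"x":0,"y":0,"z":-45,"rx":0,"ry":0,"rz":0},
    {"x":0,"y":0,"z":0,"rx":0,"ry":0,"rz":0},
    {"x":0,"y":0,"z":0,"rx":0,"ry":0,"rz":0}
  ],
  "grip": 1
}}

```text
time_s: 48.1
ee_pos: [445.4, -401.8, 207.9]
ee_rot: [179.9, -0.2, -7.0]
force: [-0.4, 0.2, -1.3]
gripper_width: 91.0
gripper_force: 0.0
```

Run:
```python
from meas import *
s=state(); print(s['ee_pos'],s['gripper_width'],s['time_s'],s['force'])
f=grab_frame('wrist')
for d in masks_of('wrist','trigger')[:1]: print(d['p'],d['box'],rect(f,d['pixels']))
f=grab_frame('top')
for cam in ['top','side']:
    f=grab_frame(cam)
    for d in masks_of(cam,'rail1'):
        if d['p']>.3: print(cam,round(d['p'],2),d['box'],rect(f,d['pixels']))
f=grab_frame('side'); a=np.radians(2.75)
r,c=np.mgrid[0:420,0:560]; p=world(f,c.ravel(),r.ravel()); d=p[:,:2]-[454.1,-3.9]; X=d@[np.cos(a),np.sin(a)]; Y=d@[-np.sin(a),np.cos(a)]
xs=[];zs=[]
for x in range(95,165,5):
    k=(f['z_map'].ravel()>0)&(X>=x)&(X<x+5)&(abs(Y)<30)&(p[:,2]<150)&(p[:,2]>60)
    xs.append(x);zs.append(np.percentile(p[k,2],95))
print('slope',np.polyfit(xs,zs,1)[0])
```

```text
[ 445.4030494  -401.805351    207.86032978] 91.00421285335581 48.1 [-0.42585575  0.17646936 -1.28056261]
0.59 [299.2, 177.1, 15.2, 64.9] [ 463.2 -426.9   70.1   52.8   10.5   -4.8]
top 0.88 [274.3, 233.4, 16.6, 69.7] [434.6  -7.2  37.9 174.9  37.4   2.8]
top 0.55 [157.1, 318.1, 66.6, 64.6] [202.1 298.5  10.  213.5  37.1  52.2]
side 0.84 [265.6, 243.8, 71.4, 43.7] [451.2  -5.5  36.1 216.2  41.8   3.5]Traceback (most recent call last):
  File "<stdin>", line 9, in <module>
  File "h.py", line 17, in rect
    z=np.percentile(p[:,2],70); q=p[abs(p[:,2]-z)<4]
    return _quantile_unchecked(
        a, q, axis, out, overwrite_input, method, keepdims, weights)
    return _ureduce(a,
                    func=_quantile_ureduce_func,
    ...<5 lines>...
                    overwrite_input=overwrite_input,
                    method=method)
    r = func(a, **kwargs)
    result = _quantile(arr,
                       quantiles=q,
    ...<2 lines>...
                       out=out,
                       weights=wgt)
    slices_having_nans = np.isnan(arr[-1, ...])
                                  ~~~^^^^^^^^^
IndexError: index -1 is out of bounds for axis 0 with size 0
```

```bash
python3 -c "
from workcell import *
print(job_done())"
```

```text
the job is handed in; nothing more can be done
None
```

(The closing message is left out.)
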